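# Pack the unstacked RF modules into stack-nest trays

## Task

Pack the three stacked RF modules, lids up: take the stack apart and lay the large module flat on the floor of the deep tray's long compartment, the medium one in its short compartment, and the small one on the floor of the shallow tray with the grip (either compartment, before or after stacking the trays). The trays are stack-nest trays: put the shallow one on the deep one, turned to the facing in which it stands level on the stacking columns, clear of the modules, instead of nesting down onto them. Set things down without dropping them and let go.

Things in the scene. Friction and masses are not known exactly. Their poses are not given: they have to be found in the camera images.
- large_module: Large RF module, lowest of the stack of three: milled aluminium box 74 (x) x 50 (y) x 24 (z) mm, flat lid with eight screws on top; a brass coaxial jack sticks out 9 mm at mid-width of each x end (92 mm over the jacks). 0.14 to 0.28 kg. Origin: centre of its underside, z up through the lid. Grasp across y (50 mm).
- medium_module: Medium RF module, at the start on the large one's lid: like it, but 42 (x) x 40 (y) x 20 (z) mm, four screws, 60 mm over the jacks on its x ends. 0.07 to 0.14 kg. Origin: centre of its underside, z up. Grasp across y (40 mm).
- small_module: Small RF module, at the start on top, on the medium one's lid: like them, but 32 (x) x 28 (y) x 14 (z) mm, four screws, 50 mm over the jacks on its x ends. 0.035 to 0.07 kg. Origin: centre of its underside, z up. Grasp across y (28 mm).
- deep_tray: Deep black stack-nest tray, 0.7 kg, loose on the bench. Origin: centre of its underside, x along its length, z up. Underside 208 x 124 mm; 3 mm walls flare 0.2 mm per mm of height to the rim at 52 mm, 238 x 154 mm over the rim. A cross wall 4 mm thick, 23 mm high at x = -13 mm divides it. Three flat-topped stacking columns 42 mm high: one in each corner of the +x end, one mid -x end.
- long_bay (a point): Deep tray's long compartment (+x side of the cross wall), for the large module: point on the floor (3 mm above the underside) at its middle, x = 45 mm in the tray. Floor 112 (x) x 118 (y) mm; the corner columns fill only the far corners (beyond 40 mm in x and 37 mm in y from this point). Lay the module with its jacks along the tray's length.
- short_bay (a point): Deep tray's short compartment (-x side of the cross wall), for the medium module: point on the floor (3 mm above the underside) at the middle of its free length, x = -51 mm in the tray. Free length 72 mm between cross wall and middle column (50 mm wide), width 118 mm. Lay the module with its jacks along the tray's length.
- shallow_tray: Shallow black tray of the same set, 0.19 to 0.31 kg: same underside, flare and column plan (two at +x corners, one mid -x end; recessed below), rim at 40 mm, 234 x 150 mm. Origin: centre of its underside, x along its length, z up. Starts facing as the deep tray within 35 degrees. Same facing: nests down. Half turn (x axes opposed): its floor stands on the columns.
- tray_grip (a point): Top of the shallow tray's carrying grip, 54 mm above its underside, at the tray's middle. The grip is a rounded bar 14 mm thick (tray x) and 74 mm long (tray y), reaching down to 26 mm above the underside, on the cross wall that parts the tray into two equal compartments: grasp it across the tray's x.
- small_bay (a point): A place for the small module: point on the shallow tray's floor (3 mm above its underside) in the middle of its +x compartment, x = 48 mm in the tray. Floor 99 (x) x 118 (y) mm on each side of the cross wall; the -x compartment serves as well.
- stack_seat (a point): Where the centre of the shallow tray's underside comes when it is stacked: point in the deep tray's frame at x = y = 0, 42 mm above its underside, level with the tops of the three columns and 10 mm below the rim. The flared rim leaves the stacked tray about 5 mm of play all round.
Mind the look-alikes: they are no part of the job. Leave any orange or pink look-alike of the medium_module alone.

How it is judged:
By the outcome, as a careful person would: the job done as asked, in the order asked, and still so for the second after the job is handed in, with the robot touching nothing.
It also fails if it takes over 120 s, if anything falls off the work surface, if the arm or the gripper's body presses on something with over 40 N, if the wrist force passes 120 N, or if a joint passes its speed limit or range.

## Robot

A 6-joint arm with a two-finger parallel gripper is mounted at the origin on a cart in front of the work surface, level with it; the furniture and walls round the work are solid. World frame = base frame: x ahead of the robot, y to its left, z up, the work surface at z = 0. Lengths are in mm, angles in rad, forces in N, time in s.
With the tool pointing down it reaches from about 275 to 750 mm from the base axis. Payload 10.2 kg.
Tool frame: the origin (TCP) lies at the very end of the fingers, on their centre line; the grasp point (between the pads) lies 19 mm behind it; z points along the fingers, y is the line along which they close (so a half turn about z gives the same grasp; the last joint's range is limited). The gripper opens to 88 mm and grips with 3 to 60 N. Pads are 18 mm wide; open, the fingers measure 123 mm over their backs; the gripper's body (75 mm by 187 mm) begins 45 mm behind the grasp point.
Start: joints at [1.053, 0.313, 1.498, -0, 1.331, -0.223], TCP at [152.551, 502.354, 238.72] pointing down, gripper open.
Joint ranges: [-2.94, 2.94], [-0.97, 2.17], [0.19, 2.56], [-1.23, 4.37], [0.02, 3.11], [-2.88, 2.88]. Speed limits (rad/s): [2.39, 2.39, 3.01, 3.14, 3.14, 3.14].

## Interface

Orientations are given as a 3x3 rotation matrix whose columns are the frame's x, y, z axes.
In Python, from rig import r, get_image gives the robot as it stands.
- The arm moves only by the tool apply_moves, never from a script. Its arguments are lists of equal length, an entry for each row: "xyz": the shift along the tool's x, y, z normalised to -1 to 1, where 1 is 150 mm, a list of three; "rot": the turn, a rotation vector about the tool's x, y, z normalised to -1 to 1, where 1 is 180 degrees, a list of three; "hand": the opening, from -1 (shut) to 1 (fully open). A call has 1 to 20 rows; each row is the pose to reach, as a shift and turn from the pose commanded when the call began, along the tool's axes at that moment, turning the shorter way round; what a row does not reach only later rows make up. A row lasts 1/12 s, in which the tool goes at most 41.7 mm and 7.16 degrees, less where a joint would pass 70% of its speed; a pose out of reach is approached as far as the arm can. A call with a number of a shift or a turn outside -1 to 1 is refused whole. A call with a gripper value outside its range is refused whole. The fingers move at their own pace and stop on an object; the grip force is fixed at half the most. Time passes only in rows, so rows that repeat a pose let the fingers close. It gives the time, the measured TCP pose, the force, the opening and the grip force at its end, in the units of the state.
- r.get_state(): the state, without advancing time (a new reading comes with each control period).
- get_image(name): name is "side" or "top" or "wrist"; returns a dict with "image" (400x640x3 uint8, red, green, blue), "intrinsics" (3x3 intrinsics, pixels), "dist_coeffs" ([k1, k2, p1, p2, k3] as OpenCV has them; the pictures are not rectified), "rvec" (rotation vector, rad) and "tvec" (3), from world to camera coordinates, as OpenCV has them. Camera axes: x right, y down, z forward; pixel columns grow to the right and rows downward; lengths in mm; the calibration is good to about 2 mm. A picture is of the moment at which its call begins. There is no depth.
- r.job_done(): hands the job in; it is judged then, once.
The state is a dict: "t": time; "joint_positions": joint angles; "joint_vel": joint speeds; "joint_torque": joint torques, N m; "tool_pos": TCP position; "ee_rot": TCP orientation; "force": force on the tool from outside, world axes, zero at the start; "torque": the same for the moment, N m; "grip_width": finger opening in mm; "grip_force": force on a finger pad.
Only numpy, scipy, OpenCV 4.12 (cv2) and the standard library are available. Lean on these libraries where they do the work, as an engineer would, in place of code of your own. Each camera call takes 0.05 s, during which the arm holds its last target. There are 200 camera calls.

## Working session

There is one attempt and no reset: what is moved stays moved. The work goes in short steps, Python scripts to look and compute and a tool call to move; the robot and the scene stay as the last step left them, time stands still between calls to the robot, and variables do not carry over. Pictures are saved under pics/ and viewed, at most 14 in all, crops included, and the job is handed in when it is done.

Besides the shell and the picture viewer there is one more tool, called after "Call:" by a JSON object that holds its "method" and its "body", one argument or row to a line. apply_moves: Moves the arm, as the interface text tells. Its arguments: {"type":"object","properties":{"xyz":{"type":"array"},"rot":{"type":"array"},"hand":{"type":"array"}},"required":["xyz","rot","hand"]}

```bash
ls; mkdir -p pics
python3 - <<'E'
from rig import r,get_image
import cv2
for n in("top","side"):
    d=get_image(n); cv2.imwrite(f"pics/{n}0.png",d["image"][:,:,::-1]); print(n,d["intrinsics"].tolist(),d["dist_coeffs"],d["rvec"],d["tvec"])
s=r.get_state();print(s)
E
```

```text
pics
top [[455.0730245989389, 0.0, 322.2906265872097], [0.0, 455.0730245989389, 197.43811811119616], [0.0, 0.0, 1.0]] [-0.08179424  0.          0.          0.          0.        ] [ 2.2176971  -2.18707212  0.06690053] [ -10.01545624  519.45676386 1248.11822849]
side [[449.7994560680994, 0.0, 324.21576689191323], [0.0, 449.7994560680994, 196.5820526609886], [0.0, 0.0, 1.0]] [-0.05784181  0.          0.          0.          0.        ] [-0.03973205 -2.64872993  1.68002907] [ 526.53202547   49.08983385 1170.67282909]
{'t': 0.1, 'joint_positions': array([ 1.05256183e+00,  3.13358993e-01,  1.49834955e+00,  1.35787722e-05,
        1.33103653e+00, -2.23388911e-01]), 'joint_vel': array([ 0.0017099 , -0.0009184 , -0.00245286,  0.0005463 ,  0.0024942 ,
       -0.0014488 ]), 'joint_torque': array([ 2.99635227e-03, -4.02805996e+01, -2.52643597e+01,  6.96748914e-02,
        3.42273165e-02, -9.41534040e-05]), 'tool_pos': array([152.44866113, 502.1420504 , 238.24059698]), 'ee_rot': array([[-9.56846009e-01,  2.90594865e-01, -5.82310598e-04],
       [ 2.90595324e-01,  9.56845530e-01, -9.94575062e-04],
       [ 2.68162887e-04, -1.12087192e-03, -9.99999336e-01]]), 'force': array([-0.44735296,  0.22617051, -0.61736556]), 'torque': array([-0.01880675, -0.05843322, -0.03380238]), 'grip_force': 0.0, 'grip_width': 87.7656286099063}
```

View pics/top0.png

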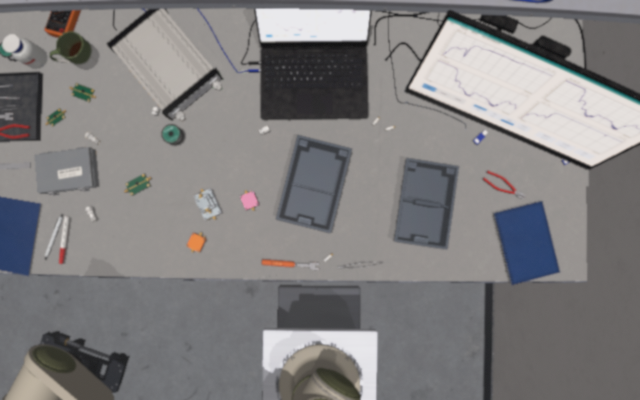

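View pics/side0.png

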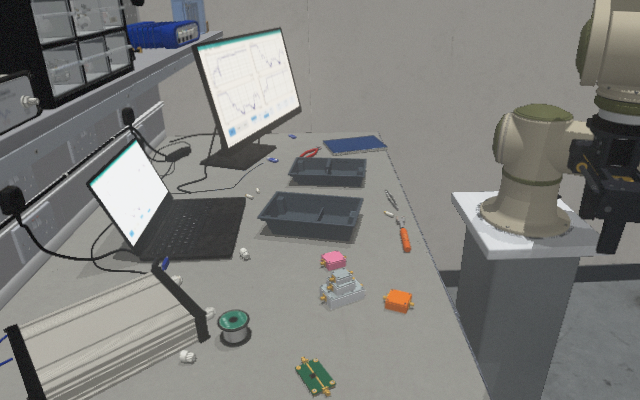

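```bash
cat > h.py <<'E'
import numpy as np,cv2
from rig import r,get_image
def ray(d,px):
    u=cv2.undistortPoints(np.array([[px]],float),d["intrinsics"],np.array(d["dist_coeffs"]))[0,0]
    R=cv2.Rodrigues(np.array(d["rvec"],float))[0]; t=np.array(d["tvec"],float).ravel()
    return -R.T@t, R.T@np.array([u[0],u[1],1.])
def onz(d,px,z):
    c,v=ray(d,px); return c+v*(z-c[2])/v[2]
def tri(*obs):
    A=0;b=0
    for d,px in obs:
        c,v=ray(d,px); v=v/np.linalg.norm(v); P=np.eye(3)-np.outer(v,v); A=A+P; b=b+P@c
    return np.linalg.solve(A,b)
def proj(d,p):
    return cv2.projectPoints(np.array(p,float).reshape(-1,1,3),np.array(d["rvec"],float),np.array(d["tvec"],float),d["intrinsics"],np.array(d["dist_coeffs"]))[0][:,0]
def snap(n,f):
    import pickle
    d=get_image(n); cv2.imwrite(f"pics/{f}.png",d["image"][:,:,::-1]); pickle.dump(d,open(f"pics/{f}.pkl","wb")); return d
def load(f):
    import pickle; return pickle.load(open(f"pics/{f}.pkl","rb"))
def goto(T,yaw=None):
    """shift in tool axes /150 and turn about tool z /180 to put TCP at T (pointing down), tool y axis at heading yaw(deg, mod 180)"""
    s=r.get_state(); R=s["ee_rot"]; d=R.T@(np.array(T)-s["tool_pos"])/150
    out=[d.round(4)]
    if yaw is not None:
        a=np.radians(yaw); 
        for k in(0,np.pi):
            y=np.array([np.cos(a+k),np.sin(a+k),0]);z=np.array([0,0,-1.]);x=np.cross(y,z)
            v=cv2.Rodrigues(R.T@np.c_[x,y,z])[0].ravel()/np.pi
            out.append(v.round(4))
    print(*out, "q6",s["joint_positions"][5].round(2))
E
python3 - <<'E'
from h import *
t=snap("top","t1");s=snap("side","s1");w=snap("wrist","w1")
for n,p in dict(stack=(207,205),deep=(314,184),sh=(427,203),pink=(249,200),orange=(196,242)).items(): print(n,onz(t,p,30).round())
c=ray(w,(320,200));S=r.get_state();print("wristcam rel tool",S["ee_rot"].T@(c[0]-S["tool_pos"]),S["ee_rot"].T@c[1],w["intrinsics"][0,0])
a=cv2.resize(t["image"][125:265,170:470,::-1],(0,0),fx=2.66,fy=2.66,interpolation=2)
b=cv2.resize(s["image"][145:315,255:425,::-1],(0,0),fx=1.33,fy=1.33)
cv2.imwrite("pics/c1.png",a)
E
```

```text
stack [494. 313.  30.]
deep [555.  21.  30.]
sh [ 507. -291.   30.]
pink [509. 198.  30.]
orange [392. 341.  30.]
wristcam rel tool [  84.40973366   -0.24241055 -144.70367626] [-3.22620652e-01  3.34725730e-04  9.46531868e-01] 360.6065415684421
```

View pics/c1.png

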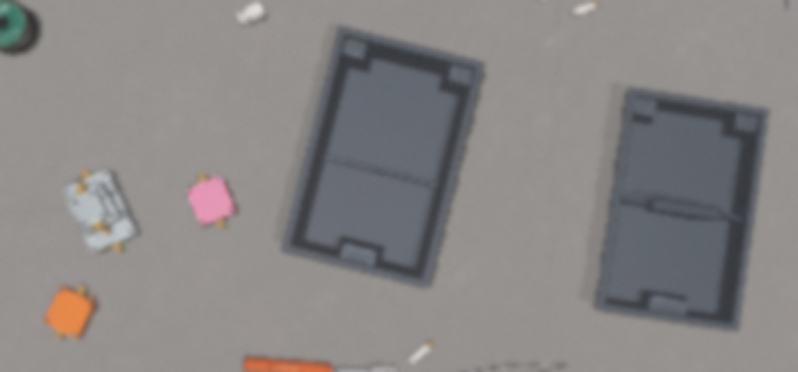

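Run:
```python
from h import *
t=load("t1")
cr=lambda p:(p[0]/2.66+170-.3,p[1]/2.66+125-.3)
for n,z,P in(("deep",52,[(338,27),(484,65),(430,287),(283,249)]),("sh",40,[(628,89),(768,108),(738,330),(596,308)])):
    Q=np.array([onz(t,cr(p),z) for p in P]); c=Q.mean(0)
    v=(Q[0]+Q[1]-Q[2]-Q[3])/2; w=(Q[0]+Q[3]-Q[1]-Q[2])/2
    print(n,c.round(1),np.linalg.norm(v),np.linalg.norm(w),np.degrees(np.arctan2(v[1],v[0])),np.degrees(np.arctan2(-w[0],w[1])))
goto((494,313,240),115)
```

```text
deep [554.8  20.4  52. ] 231.84611236384015 153.11586845678949 -12.918308657017237 -13.753451063278588
sh [ 507.1 -287.    40. ] 229.17712854618347 147.7499572237741 -7.913049277902624 -7.412265665137085
[-2.545  -0.5459 -0.0102] [-1.000e-04 -1.000e-04 -2.327e-01] [-1.000e-04  2.000e-04  7.673e-01] q6 -0.22
```

Call:
{"method": "apply_moves", "body": {
  "xyz": [
    [-1, -0.22, 0],
    [-1, -0.22, 0],
    [-1, -0.22, 0],
    [-1, -0.22, 0],
    [-1, -0.22, 0]
  ],
  "rot": [
    [0, 0, 0],
    [0, 0, 0],
    [0, 0, 0],
    [0, 0, 0],
    [0, 0, 0]
  ],
  "hand": [1, 1, 1, 1, 1]
}}

```text
t: 0.67
tool_pos: [290.3, 425.0, 238.5]
ee_rot: [[-0.955, 0.295, 0.001], [0.295, 0.955, -0.001], [-0.001, -0.001, -1.0]]
force: [-0.3, -0.1, -0.4]
grip_width: 87.8
grip_force: 0.0
```

Call:
{"method": "apply_moves", "body": {
  "xyz": [
    [-1, -0.22, 0],
    [-1, -0.22, 0],
    [-1, -0.22, 0],
    [-1, -0.22, 0],
    [-1, -0.22, 0]
  ],
  "rot": [
    [0, 0, 0],
    [0, 0, 0],
    [0, 0, 0],
    [0, 0, 0],
    [0, 0, 0]
  ],
  "hand": [1, 1, 1, 1, 1]
}}

```text
t: 1.08
tool_pos: [423.8, 349.7, 238.2]
ee_rot: [[-0.956, 0.295, 0.0], [0.295, 0.956, -0.001], [-0.001, -0.001, -1.0]]
force: [0.6, -0.8, -0.6]
grip_width: 88.0
grip_force: 0.0
```

Call:
{"method": "apply_moves", "body": {
  "xyz": [
    [-0.54, -0.1, 0],
    [-0.54, -0.1, 0],
    [-0.54, -0.1, 0],
    [-0.54, -0.1, 0],
    [-0.54, -0.1, 0],
    [-0.54, -0.1, 0],
    [-0.54, -0.1, 0],
    [-0.54, -0.1, 0]
  ],
  "rot": [
    [0, 0, -0.2327],
    [0, 0, -0.2327],
    [0, 0, -0.2327],
    [0, 0, -0.2327],
    [0, 0, -0.2327],
    [0, 0, -0.2327],
    [0, 0, -0.2327],
    [0, 0, -0.2327]
  ],
  "hand": [1, 1, 1, 1, 1, 1, 1, 1]
}}

```text
t: 1.75
tool_pos: [493.0, 314.8, 238.7]
ee_rot: [[-0.907, -0.42, -0.0], [-0.42, 0.907, 0.0], [0.0, 0.0, -1.0]]
force: [0.2, -0.1, 0.0]
grip_width: 88.2
grip_force: 0.0
```

Run:
```python
from h import *
w=snap("wrist","w2");print(r.get_state()["tool_pos"],proj(w,[494,313,58]))
```

```text
[493.07071831 314.72174298 238.71955883] [[318.06097016 173.71411699]]
```

View pics/w2.png

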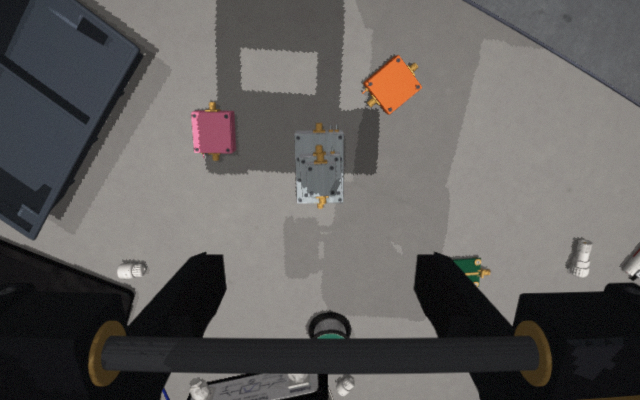

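Run:
```python
from h import *
w=load("w2");cv2.imwrite("pics/c2.png",cv2.resize(w["image"][115:215,265:375,::-1],(0,0),fx=6,fy=6,interpolation=2))
```

```text
(no output)
```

View pics/c2.png

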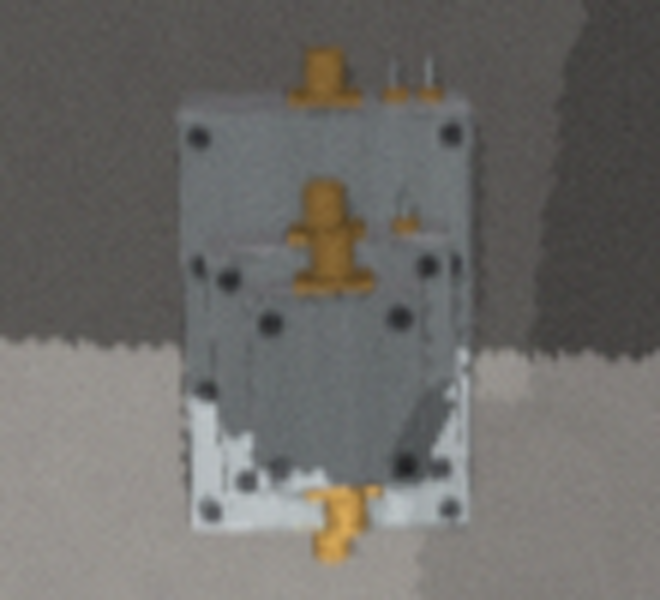

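```bash
cat > scr.py <<'E'
from h import *
def fit(d,z,P):
    Q=np.array([onz(d,p,z) for p in P]);c=Q.mean(0); v=(Q[0]+Q[1]-Q[2]-Q[3])/2; w=(Q[0]+Q[2]-Q[1]-Q[3])/2
    print(c.round(1),"len",np.linalg.norm(v).round(1),np.linalg.norm(w).round(1),"yaw axis %.1f / %.1f"%(np.degrees(np.arctan2(v[1],v[0])),np.degrees(np.arctan2(-w[0],w[1]))))
E
python3 - <<'E'
from scr import *
w=load("w2");f=lambda P:[(x/6+265-.4,y/6+115-.4) for x,y in P]
fit(w,24,f([(199,137),(451,133),(210,511),(450,508)]))
fit(w,44,f([(228,281),(428,266),(247,482),(440,467)]))
fit(w,58,f([(270,324),(400,318),(280,468),(405,466)]))
goto((485,311,130),115)
E
```

```text
[497.3 315.6  24. ] len 65.6 42.0 yaw axis -154.4 / -154.3
[499.5 318.1  44. ] len 33.8 32.0 yaw axis -150.8 / -150.6
[498.7 318.3  58. ] len 23.7 19.9 yaw axis -152.2 / -153.2
[ 0.0591 -0.      0.7248] [ 0.     -0.     -0.0009] [-1.000e-04 -1.000e-04  9.991e-01] q6 -1.64
```

Run:
```python
from h import *
goto((498.7,318.3,110),117.3)
```

```text
[-0.0442  0.0058  0.8581] [ 0.0001 -0.     -0.0137] [-1.000e-04 -1.000e-04  9.863e-01] q6 -1.64
```

Call:
{"method": "apply_moves", "body": {
  "xyz": [
    [-0.044, 0.006, 0.25],
    [-0.044, 0.006, 0.5],
    [-0.044, 0.006, 0.75],
    [-0.044, 0.006, 0.858],
    [-0.044, 0.006, 0.858],
    [-0.044, 0.006, 0.858]
  ],
  "rot": [
    [0, 0, -0.0137],
    [0, 0, -0.0137],
    [0, 0, -0.0137],
    [0, 0, -0.0137],
    [0, 0, -0.0137],
    [0, 0, -0.0137]
  ],
  "hand": [1, 1, 1, 1, 1, 1]
}}

```text
t: 2.3
tool_pos: [499.1, 318.0, 110.3]
ee_rot: [[-0.888, -0.46, -0.0], [-0.46, 0.888, -0.0], [0.0, 0.0, -1.0]]
force: [-0.1, 0.4, 0.7]
grip_width: 88.1
grip_force: 0.0
```

Run:
```python
from h import *
w=snap("wrist","w3");print(r.get_state()["tool_pos"],proj(w,[498.7,318.3,58]))
cv2.imwrite("pics/c3.png",cv2.resize(w["image"][100:300,200:440,::-1],(0,0),fx=3,fy=3,interpolation=2))
```

```text
[499.70093903 318.21430974 111.45506445] [[321.35973668 227.92294887]]
```

View pics/c3.png

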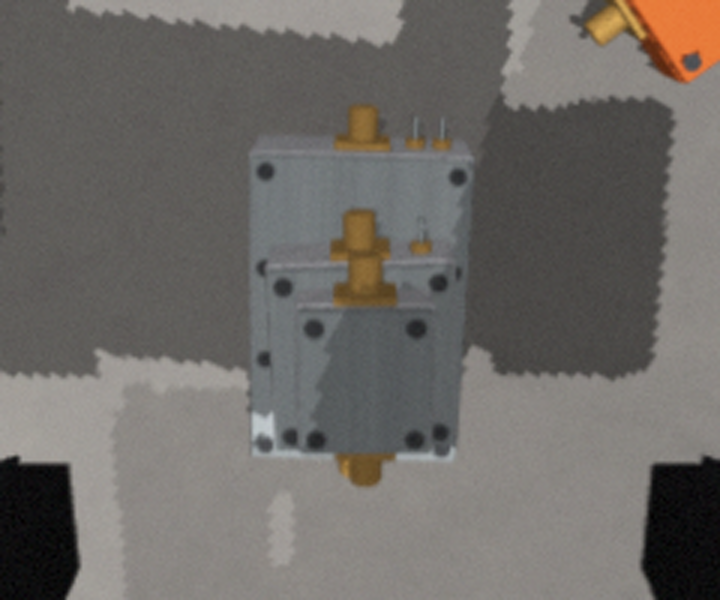

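Run:
```python
from scr import *
w=load("w3");f=lambda P:[(x/3+200-.3,y/3+100-.3) for x,y in P]
g=lambda P:[(x/6+265-.4,y/6+115-.4) for x,y in P]
w2=load("w2")
L=[(24,[(265,172),(458,177),(264,445),(443,447)],[(199,137),(451,133),(210,511),(450,508)]),(44,[(283,287),(438,283),(290,437),(440,433)],[(228,281),(428,266),(247,482),(440,467)]),(58,[(313,329),(416,329),(316,441),(415,440)],[(270,324),(400,318),(280,468),(405,466)])]
for z,a,b in L:
    fit(w,z,f(a)); print(np.mean([tri((w,p),(w2,q)) for p,q in zip(f(a),g(b))],0).round(1))
goto((499.7,318.7,48),117.3)
```

```text
[497.4 315.8  24. ] len 65.3 42.2 yaw axis -154.2 / -153.7
[496.7 315.5  27.1]
[499.6 318.3  44. ] len 34.0 32.1 yaw axis -150.9 / -150.9
[499.2 318.   45.3]
[498.9 318.4  58. ] len 23.9 20.0 yaw axis -152.0 / -152.3
[498.2 318.1  59.8]
[-0.0006  0.003   0.423 ] [-0.0001  0.0006  0.0005] [-1.000e-03 -1.000e-04 -9.995e-01] q6 -1.68
```

Call:
{"method": "apply_moves", "body": {
  "xyz": [
    [0.0, 0.002, 0.2],
    [0.0, 0.002, 0.35],
    [0.0, 0.002, 0.418],
    [0.0, 0.002, 0.418],
    [0.0, 0.002, 0.418],
    [0.0, 0.002, 0.418],
    [0.0, 0.002, 0.418],
    [0.0, 0.002, 0.418],
    [0.0, 0.002, 0.418],
    [0.0, 0.002, 0.418],
    [0.0, 0.002, 0.418],
    [0.0, 0.002, 0.418],
    [0.0, 0.002, 0.418]
  ],
  "rot": [
    [0, 0, 0],
    [0, 0, 0],
    [0, 0, 0],
    [0, 0, 0],
    [0, 0, 0],
    [0, 0, 0],
    [0, 0, 0],
    [0, 0, 0],
    [0, 0, 0],
    [0, 0, 0],
    [0, 0, 0],
    [0, 0, 0],
    [0, 0, 0]
  ],
  "hand": [0.5, 0.5, 0.3, 0.1, -1, -1, -1, -1, -1, -1, -1, -1, -1]
}}

```text
t: 3.43
tool_pos: [499.3, 318.2, 47.9]
ee_rot: [[-0.887, -0.461, 0.001], [-0.461, 0.887, 0.0], [-0.001, -0.0, -1.0]]
force: [-0.7, -0.4, 5.4]
grip_width: 27.2
grip_force: 30.0
```

Call:
{"method": "apply_moves", "body": {
  "xyz": [
    [0, 0, -0.05],
    [0, 0, -0.15],
    [0, 0, -0.4],
    [0, 0, -0.65],
    [0, 0, -0.9],
    [0, 0, -0.9],
    [0, 0, -0.9]
  ],
  "rot": [
    [0, 0, 0],
    [0, 0, 0],
    [0, 0, 0],
    [0, 0, 0],
    [0, 0, 0],
    [0, 0, 0],
    [0, 0, 0]
  ],
  "hand": [-1, -1, -1, -1, -1, -1, -1]
}}

```text
t: 4.02
tool_pos: [499.6, 318.2, 184.2]
ee_rot: [[-0.887, -0.461, 0.003], [-0.461, 0.887, 0.001], [-0.004, -0.0, -1.0]]
force: [0.3, -0.4, -1.0]
grip_width: 27.6
grip_force: 30.0
```

Run:
```python
from h import *
goto((430,-280,250),82.3); print(r.get_state()["joint_positions"].round(2),r.get_state()["grip_width"])
```

```text
[ 2.2492 -3.325  -0.4455] [0.0002 0.0012 0.1954] [-1.500e-03  3.000e-04 -8.046e-01] q6 -1.68
[ 0.37  0.5   1.37 -0.    1.27 -1.68] 27.607682162326956
```

Call:
{"method": "apply_moves", "body": {
  "xyz": [
    [0.28, -0.415, -0.055],
    [0.562, -0.831, -0.111],
    [0.562, -0.831, -0.111],
    [0.562, -0.831, -0.111],
    [0.562, -0.831, -0.111]
  ],
  "rot": [
    [0, 0, 0],
    [0, 0, 0],
    [0, 0, 0],
    [0, 0, 0],
    [0, 0, 0]
  ],
  "hand": [-1, -1, -1, -1, -1]
}}

```text
t: 4.43
tool_pos: [480.9, 164.8, 198.0]
ee_rot: [[-0.889, -0.458, -0.003], [-0.458, 0.889, -0.001], [0.003, 0.0, -1.0]]
force: [-0.7, 0.1, -0.1]
grip_width: 27.2
grip_force: 30.0
```

Call:
{"method": "apply_moves", "body": {
  "xyz": [
    [0.562, -0.831, -0.111],
    [0.562, -0.831, -0.111],
    [0.562, -0.831, -0.111],
    [0.562, -0.831, -0.111]
  ],
  "rot": [
    [0, 0, 0],
    [0, 0, 0],
    [0, 0, 0],
    [0, 0, 0]
  ],
  "hand": [-1, -1, -1, -1]
}}

```text
t: 4.77
tool_pos: [463.4, 16.8, 214.6]
ee_rot: [[-0.888, -0.46, -0.002], [-0.46, 0.888, 0.0], [0.002, 0.001, -1.0]]
force: [-0.1, -0.3, -0.5]
grip_width: 27.4
grip_force: 30.0
```

Call:
{"method": "apply_moves", "body": {
  "xyz": [
    [0.562, -0.831, -0.111],
    [0.562, -0.831, -0.111],
    [0.562, -0.831, -0.111],
    [0.562, -0.831, -0.111]
  ],
  "rot": [
    [0, 0, 0],
    [0, 0, 0],
    [0, 0, 0],
    [0, 0, 0]
  ],
  "hand": [-1, -1, -1, -1]
}}

```text
t: 5.1
tool_pos: [446.2, -133.0, 231.3]
ee_rot: [[-0.888, -0.46, -0.002], [-0.46, 0.888, 0.001], [0.001, 0.002, -1.0]]
force: [1.0, -0.3, -0.9]
grip_width: 27.4
grip_force: 30.0
```

Call:
{"method": "apply_moves", "body": {
  "xyz": [
    [0.562, -0.831, -0.111],
    [0.562, -0.831, -0.111],
    [0.562, -0.831, -0.111],
    [0.562, -0.831, -0.111],
    [0.562, -0.831, -0.111],
    [0.562, -0.831, -0.111],
    [0.562, -0.831, -0.111],
    [0.562, -0.831, -0.111]
  ],
  "rot": [
    [0, 0, 0.195],
    [0, 0, 0.195],
    [0, 0, 0.195],
    [0, 0, 0.195],
    [0, 0, 0.195],
    [0, 0, 0.195],
    [0, 0, 0.195],
    [0, 0, 0.195]
  ],
  "hand": [-1, -1, -1, -1, -1, -1, -1, -1]
}}

```text
t: 5.77
tool_pos: [429.9, -278.9, 248.2]
ee_rot: [[-0.992, 0.128, -0.001], [0.128, 0.992, 0.001], [0.001, 0.001, -1.0]]
force: [-1.0, -1.0, -0.5]
grip_width: 27.3
grip_force: 30.0
```

Run:
```python
from h import *
w=snap("wrist","w4");print(r.get_state()["tool_pos"],proj(w,[507,-287,40]))
```

```text
[ 429.99047287 -278.88444387  248.41872976] [[321.58388945 237.01405777]]
```

View pics/w4.png

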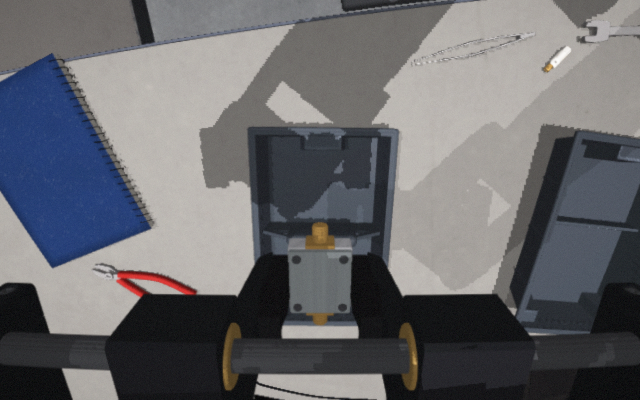

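Run:
```python
from h import *
w=load("w4")
a=onz(w,(249,128),40);b=onz(w,(398,129),40);print(a,b,np.linalg.norm(a-b)); v=(a-b)/np.linalg.norm(a-b)
if v[1]<0:v=-v
n=np.array([v[1],-v[0],0]);print("yaw",np.degrees(np.arctan2(n[1],n[0])),"centre",(a+b)/2+117*n)
goto((570,-290,300),82.3)
```

```text
[ 383.06862636 -342.38676213   40.        ] [ 402.50952203 -198.71957601   40.        ] 144.97658015045383
yaw -7.706395541352536 centre [ 508.73235799 -286.24249483   40.        ]
[-0.9349  0.0471 -0.3446] [ 0.0002 -0.0003  0.0016] [ 4.000e-04  4.000e-04 -9.984e-01] q6 -2.25
```

Run:
```python
from h import *
goto((555.6,-293.1,110),82.3)
goto((555.6,-293.1,8),82.3)
```

```text
[-0.8434  0.0133  0.9221] [ 0.0002 -0.0003  0.0016] [ 4.000e-04  4.000e-04 -9.984e-01] q6 -2.25
[-0.8439  0.0128  1.6021] [ 0.0002 -0.0003  0.0016] [ 4.000e-04  4.000e-04 -9.984e-01] q6 -2.25
```

Call:
{"method": "apply_moves", "body": {
  "xyz": [
    [-0.3, 0.013, 0.1],
    [-0.6, 0.013, 0.3],
    [-0.843, 0.013, 0.6],
    [-0.843, 0.013, 0.8],
    [-0.843, 0.013, 0.92],
    [-0.843, 0.013, 0.92],
    [-0.843, 0.013, 0.92]
  ],
  "rot": [
    [0, 0, 0],
    [0, 0, 0],
    [0, 0, 0],
    [0, 0, 0],
    [0, 0, 0],
    [0, 0, 0],
    [0, 0, 0]
  ],
  "hand": [-1, -1, -1, -1, -1, -1, -1]
}}

```text
t: 6.4
tool_pos: [555.1, -293.7, 110.3]
ee_rot: [[-0.991, 0.131, -0.002], [0.131, 0.991, 0.002], [0.003, 0.002, -1.0]]
force: [0.2, 0.5, -0.5]
grip_width: 27.5
grip_force: 30.0
```

Call:
{"method": "apply_moves", "body": {
  "xyz": [
    [0, 0, 0.2],
    [0, 0, 0.4],
    [0, 0, 0.55],
    [0, 0, 0.62],
    [0, 0, 0.65],
    [0, 0, 0.66],
    [0, 0, 0.67],
    [0, 0, 0.675],
    [0, 0, 0.675],
    [0, 0, 0.675]
  ],
  "rot": [
    [0, 0, 0],
    [0, 0, 0],
    [0, 0, 0],
    [0, 0, 0],
    [0, 0, 0],
    [0, 0, 0],
    [0, 0, 0],
    [0, 0, 0],
    [0, 0, 0],
    [0, 0, 0]
  ],
  "hand": [-1, -1, -1, -1, -1, -1, -1, -1, -1, -1]
}}

```text
t: 7.23
tool_pos: [555.7, -295.0, 10.5]
ee_rot: [[-0.991, 0.133, 0.001], [0.133, 0.991, -0.001], [-0.001, -0.001, -1.0]]
force: [-0.2, 0.1, -0.8]
grip_width: 27.4
grip_force: 30.0
```

Call:
{"method": "apply_moves", "body": {
  "xyz": [
    [0, 0, 0.007],
    [0, 0, 0.014],
    [0, 0, 0.02],
    [0, 0, 0.02]
  ],
  "rot": [
    [0, 0, 0],
    [0, 0, 0],
    [0, 0, 0],
    [0, 0, 0]
  ],
  "hand": [-1, -1, -1, -1]
}}

```text
t: 7.57
tool_pos: [555.4, -294.8, 7.0]
ee_rot: [[-0.991, 0.133, 0.0], [0.133, 0.991, -0.0], [-0.0, -0.0, -1.0]]
force: [-1.5, 1.6, 3.3]
grip_width: 27.5
grip_force: 30.0
```

Call:
{"method": "apply_moves", "body": {
  "xyz": [
    [0, 0, 0.003],
    [0, 0, 0.003],
    [0, 0, 0.003],
    [0, 0, 0.003],
    [0, 0, 0.003],
    [0, 0, -0.1],
    [0, 0, -0.5],
    [0, 0, -0.9],
    [0, 0, -0.9]
  ],
  "rot": [
    [0, 0, 0],
    [0, 0, 0],
    [0, 0, 0],
    [0, 0, 0],
    [0, 0, 0],
    [0, 0, 0],
    [0, 0, 0],
    [0, 0, 0],
    [0, 0, 0]
  ],
  "hand": [-1, 0.1, 0.1, 0.1, 0.1, 0.1, 0.1, 0.2, 0.2]
}}

```text
t: 8.32
tool_pos: [555.3, -294.8, 144.0]
ee_rot: [[-0.991, 0.133, 0.001], [0.133, 0.991, -0.0], [-0.001, -0.0, -1.0]]
force: [0.9, -0.0, 0.6]
grip_width: 52.9
grip_force: 0.0
```

Run:
```python
from h import *
w=snap("wrist","w5");print(r.get_state()["tool_pos"],r.get_state()["grip_width"],proj(w,[[555.6,-293.1,17],[508,-286.7,54]]))
```

```text
[ 557.62602138 -296.44024098  151.76854803] 52.91858999706559 [[322.40501021 190.19861484]
 [323.01523028 136.53257241]]
```

View pics/w5.png

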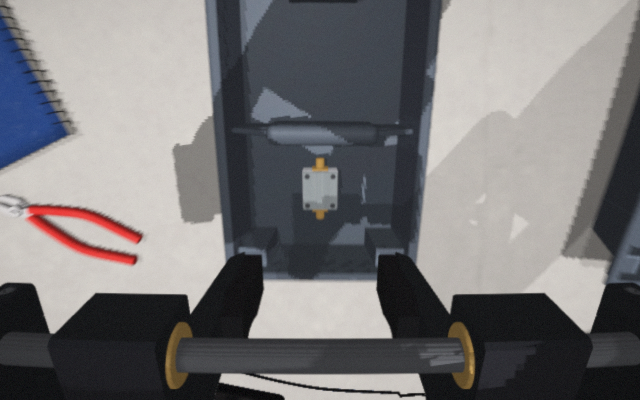

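Run:
```python
from h import *
goto((499.6,318.3,150),119.1); print(r.get_state()["tool_pos"])
```

```text
[ 0.9273  4.0106 -0.0238] [-0.0031  0.0026 -0.204 ] [0.0034 0.004  0.7959] q6 -2.11
[ 557.62602138 -296.44024098  151.76854803]
```

Call:
{"method": "apply_moves", "body": {
  "xyz": [
    [0.185, 0.85, -0.05],
    [0.185, 0.85, -0.05],
    [0.185, 0.85, -0.05],
    [0.185, 0.85, -0.05]
  ],
  "rot": [
    [0, 0, 0],
    [0, 0, 0],
    [0, 0, 0],
    [0, 0, 0]
  ],
  "hand": [0.2, 0.2, 0.2, 0.2]
}}

```text
t: 8.7
tool_pos: [544.3, -159.4, 149.4]
ee_rot: [[-0.992, 0.129, -0.0], [0.129, 0.992, 0.002], [0.001, 0.001, -1.0]]
force: [-0.1, 0.3, 0.4]
grip_width: 53.0
grip_force: 0.0
```

Call:
{"method": "apply_moves", "body": {
  "xyz": [
    [0.185, 0.85, 0],
    [0.185, 0.85, 0],
    [0.185, 0.85, 0],
    [0.185, 0.85, 0]
  ],
  "rot": [
    [0, 0, 0],
    [0, 0, 0],
    [0, 0, 0],
    [0, 0, 0]
  ],
  "hand": [0.2, 0.2, 0.2, 0.2]
}}

```text
t: 9.03
tool_pos: [533.4, -29.8, 149.0]
ee_rot: [[-0.992, 0.129, -0.001], [0.129, 0.992, 0.001], [0.001, 0.001, -1.0]]
force: [-0.5, 0.5, -1.1]
grip_width: 52.8
grip_force: 0.0
```

Run:
```python
from h import *
s=r.get_state();print(s["tool_pos"],s["joint_positions"].round(3));w=snap("wrist","w6")
goto((499.6,318.3,150),119.1)
```

```text
[533.38220567 -29.77512291 148.98956689] [-2.760e-01  4.200e-01  1.593e+00  1.000e-03  1.130e+00 -1.718e+00]
[ 0.5271  2.2827 -0.0048] [ 2.000e-04 -0.000e+00 -2.028e-01] [-1.000e-04 -2.000e-04  7.972e-01] q6 -1.72
```

View pics/w6.png

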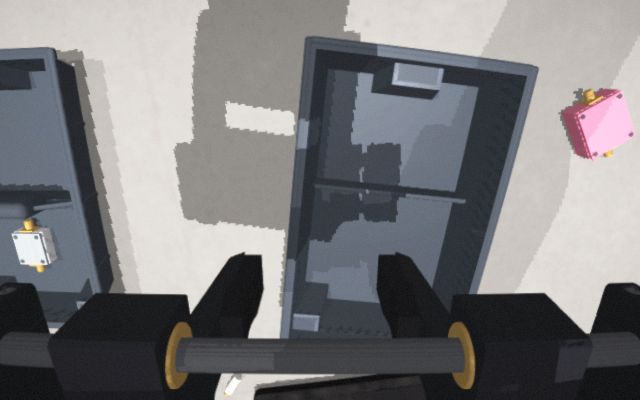

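Run:
```python
from h import *
w=load("w6")
a=onz(w,(306,38),52);b=onz(w,(538,68),52);print(a,b,np.linalg.norm(a-b)); v=(a-b)/np.linalg.norm(a-b)
v=v if v[1]>0 else -v
n=np.array([v[1],-v[0],0]);y=np.degrees(np.arctan2(n[1],n[0]));print("yaw",y,"centre",(a+b)/2+119*n)
c=onz(w,(315,184),23);d=onz(w,(466,200),23);e=c-d;print("wall",c,d,np.linalg.norm(e),np.degrees(np.arctan2(e[0],-e[1])), (c+d)/2+13*n)
p,q=onz(w,(396,63),42),onz(w,(444,70),42);print("col",(p+q)/2,np.linalg.norm(p-q))
for C,Y in(((554.8,20.4),-13.3),(((a+b)/2+119*n)[:2],y)):
  n=np.array([np.cos(np.radians(Y)),np.sin(np.radians(Y))]);m=np.array([-n[1],n[0]]);C=np.array(C)
  P=lambda x,y,z:[*(C+x*n+y*m),z]
  print(proj(w,[P(-119,-77,52),P(-119,77,52),P(-13,62+0,23),P(-13,-62,23),P(-50,0,3)]).round())
```

```text
[424.76725426 -24.59612042  52.        ] [459.69121886 122.21680536  52.        ] 150.90963679721193
yaw -13.380865639548977 centre [557.9987695   21.27100253  52.        ]
wall [527.42149198 -32.96107739  23.        ] [556.02417182  85.30485164  23.        ] 121.67556559297927 -13.5959450986809 [554.36992374  23.16338781  23.        ]
col [450.42769622  47.79428302  42.        ] 32.69937473631771
[[301.  33.]
 [539.  63.]
 [464. 201.]
 [310. 185.]
 [391. 142.]]
[[304.  38.]
 [540.  68.]
 [465. 204.]
 [312. 189.]
 [393. 146.]]
```

Call:
{"method": "apply_moves", "body": {
  "xyz": [
    [0.264, 0.85, 0],
    [0.264, 0.85, 0],
    [0.264, 0.85, 0],
    [0.264, 0.85, 0]
  ],
  "rot": [
    [0, 0, 0],
    [0, 0, 0],
    [0, 0, 0],
    [0, 0, 0]
  ],
  "hand": [0.4, 0.4, 0.4, 0.4]
}}

```text
t: 9.42
tool_pos: [511.2, 100.2, 149.0]
ee_rot: [[-0.991, 0.13, -0.0], [0.13, 0.991, 0.001], [0.0, 0.001, -1.0]]
force: [0.3, -0.4, -0.4]
grip_width: 61.4
grip_force: 0.0
```

Call:
{"method": "apply_moves", "body": {
  "xyz": [
    [0.264, 0.85, 0],
    [0.264, 0.85, 0],
    [0.264, 0.85, 0],
    [0.264, 0.85, 0],
    [0.264, 0.85, 0],
    [0.264, 0.85, 0],
    [0.264, 0.85, 0],
    [0.264, 0.85, 0]
  ],
  "rot": [
    [0, 0, -0.203],
    [0, 0, -0.203],
    [0, 0, -0.203],
    [0, 0, -0.203],
    [0, 0, -0.203],
    [0, 0, -0.203],
    [0, 0, -0.203],
    [0, 0, -0.203]
  ],
  "hand": [0.6, 0.6, 0.6, 0.6, 0.6, 0.6, 0.6, 0.6]
}}

```text
t: 10.08
tool_pos: [490.3, 227.5, 149.0]
ee_rot: [[-0.878, -0.479, -0.0], [-0.479, 0.878, -0.0], [0.0, -0.0, -1.0]]
force: [-0.4, 0.4, 0.3]
grip_width: 70.6
grip_force: 0.0
```

Run:
```python
from h import *
goto((499.6,318.3,110),119.1);w=snap("wrist","w7");print(r.get_state()["tool_pos"],proj(w,[499.6,318.3,44]))
goto((499.6,318.3,26.5),119.1)
cv2.imwrite("pics/c7.png",cv2.resize(w["image"][80:280,200:440,::-1],(0,0),fx=3,fy=3,interpolation=2))
```

```text
[-0.3446  0.5015  0.2601] [-0.     -0.     -0.0027] [-1.000e-04  1.000e-04  9.973e-01] q6 -1.85
[490.18009951 227.60882597 149.09599571] [[416.54552747 262.25618667]]
[-0.345   0.5006  0.8172] [-0.     -0.     -0.0025] [-0.000e+00  1.000e-04  9.975e-01] q6 -1.85
```

View pics/c7.png

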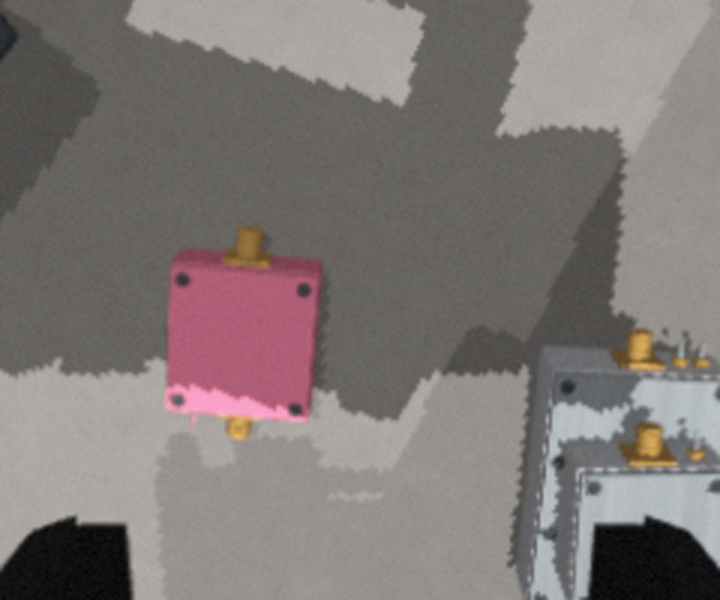

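Call:
{"method": "apply_moves", "body": {
  "xyz": [
    [-0.345, 0.5, 0],
    [-0.345, 0.5, 0],
    [-0.345, 0.5, 0],
    [-0.345, 0.5, 0.1],
    [-0.345, 0.5, 0.26],
    [-0.345, 0.5, 0.26]
  ],
  "rot": [
    [0, 0, 0],
    [0, 0, 0],
    [0, 0, 0],
    [0, 0, 0],
    [0, 0, 0],
    [0, 0, 0]
  ],
  "hand": [0.6, 0.6, 0.6, 0.6, 0.6, 0.6]
}}

```text
t: 10.63
tool_pos: [497.2, 318.0, 106.3]
ee_rot: [[-0.877, -0.481, -0.006], [-0.481, 0.877, -0.003], [0.007, 0.001, -1.0]]
force: [-0.1, -0.4, -0.7]
grip_width: 70.5
grip_force: 0.0
```

Run:
```python
from h import *
w=snap("wrist","w8");goto((499.6,318.3,27.5),119.1);print(r.get_state()["tool_pos"])
def sq(c,yaw,a,b,z):
    n=np.array([np.cos(np.radians(yaw)),np.sin(np.radians(yaw))]);m=np.array([-n[1],n[0]]);return [[*(np.array(c)+i*a*n+j*b*m),z] for i in(1,-1) for j in(1,-1)]
im=w["image"][:,:,::-1].copy()
for p in proj(w,sq((499.6,318.3),29.1,17,16,44)): cv2.circle(im,tuple(int(round(x*8)) for x in p),3*8,(0,0,255),1,shift=3)
for p in proj(w,sq((497.4,315.8),25.8,33,21,24)): cv2.circle(im,tuple(int(round(x*8)) for x in p),3*8,(255,0,0),1,shift=3)
cv2.imwrite("pics/c8.png",cv2.resize(im[100:300,200:440],(0,0),fx=3,fy=3,interpolation=2))
```

```text
[-0.0118 -0.0049  0.54  ] [ 0.0001 -0.0014 -0.0018] [-2.100e-03 -2.000e-04  9.982e-01] q6 -1.7
[498.01836321 318.22280721 108.51217743]
```

View pics/c8.png

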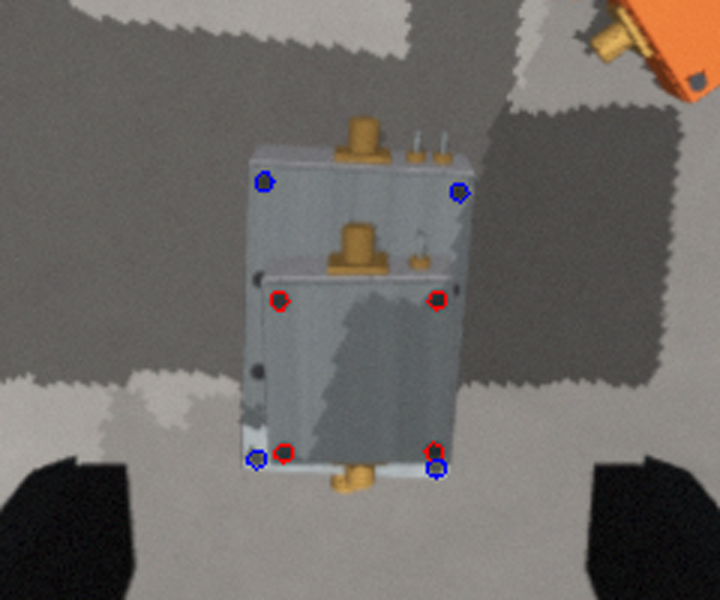

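Call:
{"method": "apply_moves", "body": {
  "xyz": [
    [0, 0, 0.2],
    [0, 0, 0.4],
    [0, 0, 0.5],
    [0, 0, 0.55],
    [0, 0, 0.55],
    [0, 0, 0.55],
    [0, 0, 0.55],
    [0, 0, 0.55],
    [0, 0, 0.55],
    [0, 0, 0.55],
    [0, 0, 0.55],
    [0, 0, 0.55]
  ],
  "rot": [
    [0, 0, 0],
    [0, 0, 0],
    [0, 0, 0],
    [0, 0, 0],
    [0, 0, 0],
    [0, 0, 0],
    [0, 0, 0],
    [0, 0, 0],
    [0, 0, 0],
    [0, 0, 0],
    [0, 0, 0],
    [0, 0, 0]
  ],
  "hand": [0.6, 0.6, 0.6, 0.5, 0.3, 0, -0.3, -1, -1, -1, -1, -1]
}}

```text
t: 11.68
tool_pos: [499.4, 319.5, 29.1]
ee_rot: [[-0.875, -0.483, 0.002], [-0.483, 0.875, 0.001], [-0.002, -0.0, -1.0]]
force: [-0.0, -1.4, 6.4]
grip_width: 39.9
grip_force: 30.0
```

Run:
```python
from h import *
s=r.get_state();print(s["tool_pos"],s["grip_width"])
goto((506.4,33.1,150),76.6)
```

```text
[499.38945896 319.50637881  29.0691923 ] 39.92892268519576
[ 0.8802 -1.6945 -0.8074] [1.00e-04 7.00e-04 2.35e-01] [-9.00e-04  2.00e-04 -7.65e-01] q6 -1.7
```

Call:
{"method": "apply_moves", "body": {
  "xyz": [
    [0, 0, -0.05],
    [0, 0, -0.15],
    [0, 0, -0.4],
    [0, 0, -0.65],
    [0.1, -0.2, -0.8],
    [0.25, -0.45, -0.81],
    [0.44, -0.847, -0.81],
    [0.44, -0.847, -0.81],
    [0.44, -0.847, -0.81]
  ],
  "rot": [
    [0, 0, 0],
    [0, 0, 0],
    [0, 0, 0],
    [0, 0, 0],
    [0, 0, 0],
    [0, 0, 0],
    [0, 0, 0],
    [0, 0, 0],
    [0, 0, 0]
  ],
  "hand": [-1, -1, -1, -1, -1, -1, -1, -1, -1]
}}

```text
t: 12.43
tool_pos: [502.6, 172.2, 149.9]
ee_rot: [[-0.877, -0.48, 0.0], [-0.48, 0.877, -0.001], [0.0, -0.001, -1.0]]
force: [0.8, 0.1, -0.9]
grip_width: 39.7
grip_force: 30.0
```

Call:
{"method": "apply_moves", "body": {
  "xyz": [
    [0.2, -0.4, 0],
    [0.44, -0.847, 0],
    [0.44, -0.847, 0],
    [0.44, -0.847, 0],
    [0.44, -0.847, 0],
    [0.44, -0.847, 0],
    [0.44, -0.847, 0],
    [0.44, -0.847, 0],
    [0.44, -0.847, 0]
  ],
  "rot": [
    [0, 0, 0.235],
    [0, 0, 0.235],
    [0, 0, 0.235],
    [0, 0, 0.235],
    [0, 0, 0.235],
    [0, 0, 0.235],
    [0, 0, 0.235],
    [0, 0, 0.235],
    [0, 0, 0.235]
  ],
  "hand": [-1, -1, -1, -1, -1, -1, -1, -1, -1]
}}

```text
t: 13.18
tool_pos: [505.9, 33.5, 149.3]
ee_rot: [[-0.974, 0.228, 0.0], [0.228, 0.974, 0.0], [-0.0, 0.0, -1.0]]
force: [0.8, -0.3, -0.2]
grip_width: 40.0
grip_force: 30.0
```

Run:
```python
from h import *
s=r.get_state();print(s["tool_pos"],s["grip_width"])
goto((506.4,33.1,11),76.6)
w=snap("wrist","w9")
n=np.array([.9728,-.2317]);m=np.array([.2317,.9728]);C=np.array((556,21.3))
P=lambda x,y,z:[*(C+x*n+y*m),z]
im=w["image"][:,:,::-1].copy()
L=[(P(-119,-77,52),P(-119,77,52)),(P(-13,61,23),P(-13,-61,23)),(P(-87,-25,42),P(-87,25,42)),(P(119,-77,52),P(-119,-77,52)),(P(119,77,52),P(-119,77,52))]
for a,b in L: cv2.line(im,*[tuple(int(x) for x in p) for p in proj(w,[a,b]).round()],(0,0,255),1)
cv2.imwrite("pics/c9.png",im)
```

```text
[505.94856729  33.51170669 149.33382999] 39.994894957979255
[-0.0035 -0.002   0.9222] [0.     0.     0.0013] [-0.      0.     -0.9987] q6 -1.51
```

View pics/c9.png

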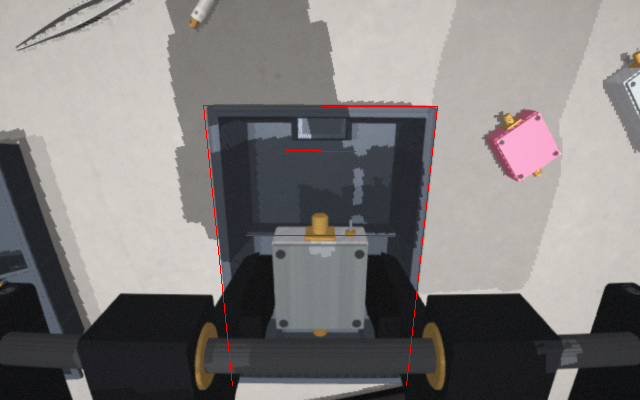

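Call:
{"method": "apply_moves", "body": {
  "xyz": [
    [0, 0, 0.25],
    [0, 0, 0.5],
    [0, 0, 0.72],
    [0, 0, 0.85],
    [0, 0, 0.9],
    [0, 0, 0.915],
    [0, 0, 0.922],
    [0, 0, 0.928],
    [0, 0, 0.935],
    [0, 0, 0.94],
    [0, 0, 0.94]
  ],
  "rot": [
    [0, 0, 0],
    [0, 0, 0],
    [0, 0, 0],
    [0, 0, 0],
    [0, 0, 0],
    [0, 0, 0],
    [0, 0, 0],
    [0, 0, 0],
    [0, 0, 0],
    [0, 0, 0],
    [0, 0, 0]
  ],
  "hand": [-1, -1, -1, -1, -1, -1, -1, -1, -1, -1, -1]
}}

```text
t: 14.15
tool_pos: [506.2, 33.0, 8.7]
ee_rot: [[-0.973, 0.232, 0.001], [0.232, 0.973, -0.0], [-0.001, 0.0, -1.0]]
force: [-0.3, -0.7, -0.4]
grip_width: 39.7
grip_force: 30.0
```

Call:
{"method": "apply_moves", "body": {
  "xyz": [
    [0, 0, 0.006],
    [0, 0, 0.01],
    [0, 0, 0.01]
  ],
  "rot": [
    [0, 0, 0],
    [0, 0, 0],
    [0, 0, 0]
  ],
  "hand": [-1, -1, -1]
}}

```text
t: 14.4
tool_pos: [506.3, 33.0, 8.0]
ee_rot: [[-0.973, 0.231, 0.001], [0.231, 0.973, -0.0], [-0.001, -0.0, -1.0]]
force: [-5.9, 0.1, 14.1]
grip_width: 39.6
grip_force: 30.0
```

Call:
{"method": "apply_moves", "body": {
  "xyz": [
    [0, 0, -0.003],
    [0, 0, -0.003],
    [0, 0, -0.003],
    [0, 0, -0.003],
    [0, 0, -0.003],
    [0, 0, -0.1],
    [0, 0, -0.5],
    [0, 0, -0.9],
    [0, 0, -0.95],
    [0, 0, -0.95]
  ],
  "rot": [
    [0, 0, 0],
    [0, 0, 0],
    [0, 0, 0],
    [0, 0, 0],
    [0, 0, 0],
    [0, 0, 0],
    [0, 0, 0],
    [0, 0, 0],
    [0, 0, 0],
    [0, 0, 0]
  ],
  "hand": [-1, 0.25, 0.25, 0.25, 0.25, 0.25, 0.25, 0.5, 0.8, 0.8]
}}

```text
t: 15.23
tool_pos: [508.8, 32.7, 156.1]
ee_rot: [[-0.973, 0.231, 0.012], [0.231, 0.973, -0.002], [-0.012, 0.001, -1.0]]
force: [0.2, -0.2, 1.2]
grip_width: 72.6
grip_force: 0.0
```

Run:
```python
from h import *
s=r.get_state();print(s["tool_pos"],s["grip_width"])
goto((497.4,315.8,150),115.8)
```

```text
[508.76703338  32.70076926 156.08515282] 72.60046919350617
[0.511  1.8185 0.036 ] [-0.001   0.0037 -0.2177] [0.0047 0.0013 0.7823] q6 -1.5
```

Call:
{"method": "apply_moves", "body": {
  "xyz": [
    [0.25, 0.91, 0],
    [0.25, 0.91, 0],
    [0.25, 0.91, 0],
    [0.25, 0.91, 0],
    [0.25, 0.91, 0]
  ],
  "rot": [
    [0, 0, 0],
    [0, 0, 0],
    [0, 0, 0],
    [0, 0, 0],
    [0, 0, 0]
  ],
  "hand": [1, 1, 1, 1, 1]
}}

```text
t: 15.65
tool_pos: [500.4, 177.6, 148.6]
ee_rot: [[-0.974, 0.228, -0.001], [0.228, 0.974, 0.0], [0.001, 0.0, -1.0]]
force: [0.9, 0.3, -0.2]
grip_width: 88.2
grip_force: 0.0
```

Call:
{"method": "apply_moves", "body": {
  "xyz": [
    [0.25, 0.91, 0],
    [0.25, 0.91, 0],
    [0.25, 0.91, 0],
    [0.25, 0.91, 0],
    [0.25, 0.91, 0],
    [0.25, 0.91, 0],
    [0.25, 0.91, 0],
    [0.25, 0.91, 0]
  ],
  "rot": [
    [0, 0, -0.218],
    [0, 0, -0.218],
    [0, 0, -0.218],
    [0, 0, -0.218],
    [0, 0, -0.218],
    [0, 0, -0.218],
    [0, 0, -0.218],
    [0, 0, -0.218]
  ],
  "hand": [1, 1, 1, 1, 1, 1, 1, 1]
}}

```text
t: 16.32
tool_pos: [496.5, 315.1, 148.8]
ee_rot: [[-0.901, -0.433, -0.001], [-0.433, 0.901, -0.0], [0.001, -0.0, -1.0]]
force: [-0.5, 0.1, 0.4]
grip_width: 88.4
grip_force: 0.0
```

Run:
```python
from h import *
w=snap("wrist","w10")
s=r.get_state();print(s["tool_pos"],s["grip_width"])
goto((497.4,315.8,4.5),115.8)
# screw check: darkest-spot centroid near predicted screws
n=np.array([np.cos(np.radians(25.8)),np.sin(np.radians(25.8))]);m=np.array([-n[1],n[0]])
g=cv2.cvtColor(w["image"],cv2.COLOR_RGB2GRAY).astype(float)
Q=[]
for i in(1,-1):
  for j in(1,-1):
    p=proj(w,[*(np.array((497.4,315.8))+33*i*n+21*j*m),24])[0];x,y=p.round().astype(int)
    a=cv2.GaussianBlur(g,(0,0),1)[y-6:y+7,x-6:x+7];k=np.unravel_index(a.argmin(),a.shape);q=(x-6+k[1],y-6+k[0]);Q.append(onz(w,q,24));print(p.round(1),q,a.min(),np.median(a))
print(np.mean(Q,0))
```

```text
[496.56125724 315.12972711 148.88102415] 88.2418067952646
[-0.0074  0.0017  0.9625] [-0.     -0.0001 -0.0008] [-2.000e-04  0.000e+00  9.992e-01] q6 -1.65
[346.7 231.5] (np.int64(346), np.int64(231)) 93.54662475957687 141.81111265949627
[295.1 231.6] (np.int64(294), np.int64(231)) 96.23950168514676 139.10196367058705
[348.6 151.3] (np.int64(349), np.int64(151)) 55.7901016409426 101.2801222282129
[293.  151.4] (np.int64(293), np.int64(151)) 54.43956453573621 104.63061856931033
[497.19576046 315.37679295  24.        ]
```

Large module unmoved. Grasp it.

Call:
{"method": "apply_moves", "body": {
  "xyz": [
    [-0.006, 0.001, 0.25],
    [-0.006, 0.001, 0.5],
    [-0.006, 0.001, 0.75],
    [-0.006, 0.001, 0.9],
    [-0.006, 0.001, 0.955],
    [-0.006, 0.001, 0.955],
    [-0.006, 0.001, 0.955],
    [-0.006, 0.001, 0.955],
    [-0.006, 0.001, 0.955],
    [-0.006, 0.001, 0.955],
    [-0.006, 0.001, 0.955],
    [-0.006, 0.001, 0.955],
    [-0.006, 0.001, 0.955]
  ],
  "rot": [
    [0, 0, 0],
    [0, 0, 0],
    [0, 0, 0],
    [0, 0, 0],
    [0, 0, 0],
    [0, 0, 0],
    [0, 0, 0],
    [0, 0, 0],
    [0, 0, 0],
    [0, 0, 0],
    [0, 0, 0],
    [0, 0, 0],
    [0, 0, 0]
  ],
  "hand": [1, 1, 1, 1, 1, 0.7, 0.5, 0.3, 0, -1, -1, -1, -1]
}}

```text
t: 17.45
tool_pos: [497.3, 316.7, 6.8]
ee_rot: [[-0.9, -0.436, 0.001], [-0.436, 0.9, 0.0], [-0.001, -0.0, -1.0]]
force: [-1.6, -0.7, 6.1]
grip_width: 50.0
grip_force: 30.0
```

Run:
```python
from h import *
s=r.get_state();print(s["tool_pos"],s["grip_width"])
goto((599.8,10.9,150),76.6)
```

```text
[497.34599092 316.66542958   6.76279581] 49.9986803569454
[ 0.2728 -2.1324 -0.9549] [1.00e-04 4.00e-04 2.18e-01] [-5.00e-04  1.00e-04 -7.82e-01] q6 -1.65
```

Call:
{"method": "apply_moves", "body": {
  "xyz": [
    [0, 0, -0.05],
    [0, 0, -0.15],
    [0, 0, -0.4],
    [0, 0, -0.65],
    [0.02, -0.2, -0.85],
    [0.05, -0.45, -0.95],
    [0.09, -0.71, -0.95],
    [0.09, -0.71, -0.95],
    [0.09, -0.71, -0.95]
  ],
  "rot": [
    [0, 0, 0],
    [0, 0, 0],
    [0, 0, 0],
    [0, 0, 0],
    [0, 0, 0],
    [0, 0, 0],
    [0, 0, 0],
    [0, 0, 0],
    [0, 0, 0]
  ],
  "hand": [-1, -1, -1, -1, -1, -1, -1, -1, -1]
}}

```text
t: 18.2
tool_pos: [531.5, 213.3, 148.7]
ee_rot: [[-0.901, -0.433, -0.0], [-0.433, 0.901, 0.0], [0.0, 0.0, -1.0]]
force: [-0.3, 0.7, -2.8]
grip_width: 50.1
grip_force: 30.0
```

Call:
{"method": "apply_moves", "body": {
  "xyz": [
    [0.045, -0.25, 0],
    [0.09, -0.5, 0],
    [0.09, -0.71, 0],
    [0.09, -0.71, 0],
    [0.09, -0.71, 0]
  ],
  "rot": [
    [0, 0, 0],
    [0, 0, 0],
    [0, 0, 0],
    [0, 0, 0],
    [0, 0, 0]
  ],
  "hand": [-1, -1, -1, -1, -1]
}}

```text
t: 18.62
tool_pos: [565.5, 113.0, 148.0]
ee_rot: [[-0.901, -0.435, -0.001], [-0.435, 0.901, 0.0], [0.001, 0.001, -1.0]]
force: [-0.4, -0.1, -2.1]
grip_width: 49.8
grip_force: 30.0
```

Call:
{"method": "apply_moves", "body": {
  "xyz": [
    [0.045, -0.25, 0],
    [0.09, -0.5, 0],
    [0.09, -0.71, 0],
    [0.09, -0.71, 0],
    [0.09, -0.71, 0],
    [0.09, -0.71, 0],
    [0.09, -0.71, 0],
    [0.09, -0.71, 0],
    [0.09, -0.71, 0]
  ],
  "rot": [
    [0, 0, 0.218],
    [0, 0, 0.218],
    [0, 0, 0.218],
    [0, 0, 0.218],
    [0, 0, 0.218],
    [0, 0, 0.218],
    [0, 0, 0.218],
    [0, 0, 0.218],
    [0, 0, 0.218]
  ],
  "hand": [-1, -1, -1, -1, -1, -1, -1, -1, -1]
}}

```text
t: 19.37
tool_pos: [599.6, 12.5, 148.3]
ee_rot: [[-0.974, 0.228, -0.0], [0.228, 0.974, 0.0], [0.0, 0.0, -1.0]]
force: [-0.5, 0.1, -1.6]
grip_width: 49.5
grip_force: 30.0
```

Run:
```python
from h import *
s=r.get_state();print(s["tool_pos"],s["grip_width"])
goto((599.8,10.9,10.5),76.6)
w=snap("wrist","w11")
n=np.array([.9728,-.2317]);m=np.array([.2317,.9728]);C=np.array((556,21.3))
P=lambda x,y,z:[*(C+x*n+y*m),z]
im=w["image"][:,:,::-1].copy()
L=[(P(-119,-77,52),P(-119,77,52)),(P(-13,61,23),P(-13,-61,23)),(P(119,-77,52),P(-119,-77,52)),(P(119,77,52),P(-119,77,52))]
for a,b in L: cv2.line(im,*[tuple(int(x) for x in p) for p in proj(w,[a,b]).round()],(0,0,255),1)
cv2.imwrite("pics/c11.png",im)
```

```text
[599.61197805  12.46881846 148.3441235 ] 49.485703267024135
[-0.004 -0.01   0.919] [ 0.     -0.0001  0.0011] [ 2.000e-04  1.000e-04 -9.989e-01] q6 -1.51
```

View pics/c11.png

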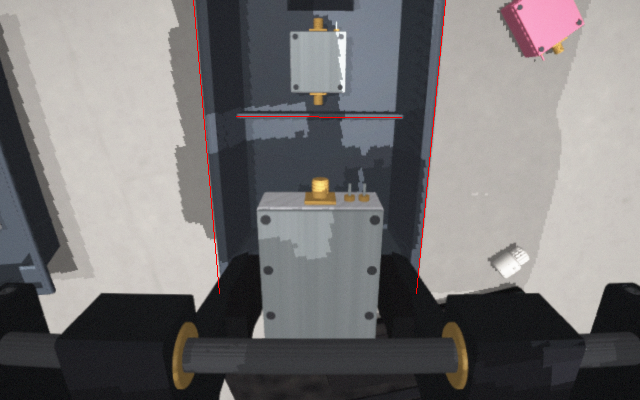

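Call:
{"method": "apply_moves", "body": {
  "xyz": [
    [-0.003, -0.008, 0.25],
    [-0.003, -0.008, 0.5],
    [-0.003, -0.008, 0.72],
    [-0.003, -0.008, 0.85],
    [-0.003, -0.008, 0.89],
    [-0.003, -0.008, 0.91],
    [-0.003, -0.008, 0.915],
    [-0.003, -0.008, 0.92],
    [-0.003, -0.008, 0.92]
  ],
  "rot": [
    [0, 0, 0],
    [0, 0, 0],
    [0, 0, 0],
    [0, 0, 0],
    [0, 0, 0],
    [0, 0, 0],
    [0, 0, 0],
    [0, 0, 0],
    [0, 0, 0]
  ],
  "hand": [-1, -1, -1, -1, -1, -1, -1, -1, -1]
}}

```text
t: 20.17
tool_pos: [600.7, 10.0, 11.8]
ee_rot: [[-0.973, 0.231, 0.002], [0.231, 0.973, -0.0], [-0.002, 0.0, -1.0]]
force: [-0.4, 0.1, -1.0]
grip_width: 49.6
grip_force: 30.0
```

Call:
{"method": "apply_moves", "body": {
  "xyz": [
    [0, 0, 0.005],
    [0, 0, 0.009],
    [0, 0, 0.013],
    [0, 0, 0.013]
  ],
  "rot": [
    [0, 0, 0],
    [0, 0, 0],
    [0, 0, 0],
    [0, 0, 0]
  ],
  "hand": [-1, -1, -1, -1]
}}

```text
t: 20.5
tool_pos: [600.4, 10.0, 9.8]
ee_rot: [[-0.973, 0.232, 0.001], [0.232, 0.973, -0.0], [-0.001, -0.0, -1.0]]
force: [-3.5, 0.5, 6.7]
grip_width: 49.7
grip_force: 30.0
```

Call:
{"method": "apply_moves", "body": {
  "xyz": [
    [0, 0, 0],
    [0, 0, 0],
    [0, 0, 0],
    [0, 0, 0],
    [0, 0, 0],
    [0, 0, -0.1],
    [0, 0, -0.5],
    [0, 0, -0.9],
    [0, 0, -0.95],
    [0, 0, -0.95]
  ],
  "rot": [
    [0, 0, 0],
    [0, 0, 0],
    [0, 0, 0],
    [0, 0, 0],
    [0, 0, 0],
    [0, 0, 0],
    [0, 0, 0],
    [0, 0, 0],
    [0, 0, 0],
    [0, 0, 0]
  ],
  "hand": [0.4, 0.4, 0.4, 0.4, 0.4, 0.4, 0.4, 0.4, 0.4, 0.4]
}}

```text
t: 21.33
tool_pos: [602.8, 9.7, 159.0]
ee_rot: [[-0.973, 0.231, 0.012], [0.231, 0.973, -0.002], [-0.013, 0.001, -1.0]]
force: [0.6, 0.3, 0.2]
grip_width: 61.8
grip_force: 0.0
```

Run:
```python
from h import *
w=snap("wrist","w12");snap("top","t12")
s=r.get_state();print(s["tool_pos"],s["grip_width"],s["joint_positions"].round(2))
goto((580,-140,200))
goto((508,-286.7,200),-7.7)
```

```text
[600.58315549   9.9469988  152.50482092] 61.83025247145687 [-0.18  0.55  1.38  0.    1.21 -1.52]
[-0.0992 -1.0042 -0.3165] q6 -1.52
[ 0.1412 -2.0668 -0.3175] [0.0009 0.0008 0.4684] [-0.0009  0.0009 -0.5316] q6 -1.52
```

Call:
{"method": "apply_moves", "body": {
  "xyz": [
    [0, -0.2, -0.3],
    [0.07, -0.5, -0.32],
    [0.07, -1, -0.32],
    [0.07, -1, -0.32],
    [0.07, -1, -0.32],
    [0.07, -1, -0.32],
    [0.07, -1, -0.32],
    [0.07, -1, -0.32],
    [0.07, -1, -0.32],
    [0.07, -1, -0.32],
    [0.07, -1, -0.32],
    [0.07, -1, -0.32],
    [0.07, -1, -0.32],
    [0.07, -1, -0.32],
    [0.07, -1, -0.32],
    [0.07, -1, -0.32],
    [0.07, -1, -0.32],
    [0.07, -1, -0.32],
    [0.07, -1, -0.32],
    [0.07, -1, -0.32]
  ],
  "rot": [
    [0, 0, 0.73],
    [0, 0, 0.73],
    [0, 0, 0.73],
    [0, 0, 0.73],
    [0, 0, 0.73],
    [0, 0, 0.73],
    [0, 0, 0.73],
    [0, 0, 0.73],
    [0, 0, 0.73],
    [0, 0, 0.73],
    [0, 0, 0.73],
    [0, 0, 0.73],
    [0, 0, 0.73],
    [0, 0, 0.73],
    [0, 0, 0.73],
    [0, 0, 0.73],
    [0, 0, 0.73],
    [0, 0, 0.73],
    [0, 0, 0.73],
    [0, 0, 0.73]
  ],
  "hand": [-0.1, -0.1, -0.1, -0.1, -0.1, -0.1, -0.1, -0.1, -0.1, -0.1, -0.1, -0.1, -0.1, -0.1, -0.1, -0.1, -0.1, -0.1, -0.1, -0.1]
}}

```text
t: 23.1
tool_pos: [554.4, -133.2, 196.9]
ee_rot: [[0.818, 0.575, -0.003], [0.575, -0.818, 0.001], [-0.002, -0.003, -1.0]]
force: [0.3, 0.6, 0.9]
grip_width: 39.5
grip_force: 0.0
```

Run:
```python
from h import *
s=r.get_state();print(s["tool_pos"],s["grip_width"],s["joint_positions"].round(2))
goto((508,-286.7,200),172.3)
```

```text
[ 554.42902962 -133.2381227   196.92897121] 39.50977142526958 [-0.44  0.45  1.42 -0.    1.28  0.52]
[-0.8416  0.6589 -0.021 ] [1.000e-04 1.400e-03 7.378e-01] [-1.100e-03  1.000e-04 -2.622e-01] q6 0.52
```

Call:
{"method": "apply_moves", "body": {
  "xyz": [
    [-0.84, 0.66, -0.02],
    [-0.84, 0.66, -0.02],
    [-0.84, 0.66, -0.02],
    [-0.84, 0.66, -0.02],
    [-0.84, 0.66, -0.02],
    [-0.84, 0.66, -0.02],
    [-0.84, 0.66, -0.02],
    [-0.84, 0.66, -0.02],
    [-0.84, 0.66, -0.02],
    [-0.84, 0.66, -0.02],
    [-0.84, 0.66, -0.02],
    [-0.84, 0.66, -0.02],
    [-0.84, 0.66, -0.02],
    [-0.84, 0.66, -0.02],
    [-0.84, 0.66, -0.02],
    [-0.84, 0.66, -0.02],
    [-0.84, 0.66, -0.02],
    [-0.84, 0.66, -0.02],
    [-0.84, 0.66, -0.02],
    [-0.84, 0.66, -0.02]
  ],
  "rot": [
    [0, 0, 0.738],
    [0, 0, 0.738],
    [0, 0, 0.738],
    [0, 0, 0.738],
    [0, 0, 0.738],
    [0, 0, 0.738],
    [0, 0, 0.738],
    [0, 0, 0.738],
    [0, 0, 0.738],
    [0, 0, 0.738],
    [0, 0, 0.738],
    [0, 0, 0.738],
    [0, 0, 0.738],
    [0, 0, 0.738],
    [0, 0, 0.738],
    [0, 0, 0.738],
    [0, 0, 0.738],
    [0, 0, 0.738],
    [0, 0, 0.738],
    [0, 0, 0.738]
  ],
  "hand": [-0.1, -0.1, -0.1, -0.1, -0.1, -0.1, -0.1, -0.1, -0.1, -0.1, -0.1, -0.1, -0.1, -0.1, -0.1, -0.1, -0.1, -0.1, -0.1, -0.1]
}}

```text
t: 24.77
tool_pos: [508.8, -286.7, 200.5]
ee_rot: [[-0.134, -0.991, -0.002], [-0.991, 0.134, 0.002], [-0.001, 0.002, -1.0]]
force: [0.2, -0.3, 1.0]
grip_width: 39.7
grip_force: 0.0
```

Run:
```python
from h import *
w=snap("wrist","w13");t=snap("top","t13")
s=r.get_state();print(s["tool_pos"],s["grip_width"],s["joint_positions"].round(2))
goto((508,-286.7,28.5),172.3)
n=np.array([np.cos(np.radians(-7.7)),np.sin(np.radians(-7.7))]);m=np.array([-n[1],n[0]]);C=np.array((508,-286.7))
P=lambda x,y,z:[*(C+x*n+y*m),z]
im=w["image"][:,:,::-1].copy()
R=[P(117,75,40),P(117,-75,40),P(-117,-75,40),P(-117,75,40)]
G=[P(7,37,54),P(7,-37,54),P(-7,-37,54),P(-7,37,54)]
for L in(R,G):
    q=proj(w,L);print(q.round(0).tolist()); cv2.polylines(im,[q.round().astype(int)],True,(0,0,255),1)
w2=load("w12");im2=cv2.resize(w2["image"][:,:,::-1],(0,0),fx=.5,fy=.5)
cv2.imwrite("pics/c13.png",np.vstack([im,np.hstack([im2,cv2.resize(t["image"][110:310,150:470,::-1],(320,200))])]))
```

```text
[ 508.90881218 -286.81542101  200.97461244] 39.745504749346075 [-0.71  0.47  1.37  0.    1.3   2.56]
[1.1000e-03 4.5000e-03 1.1498e+00] [0.0004 0.0003 0.0015] [-5.000e-04  7.000e-04 -9.985e-01] q6 2.56
[[198.0, 256.0], [178.0, 92.0], [463.0, 92.0], [443.0, 256.0]]
[[313.0, 225.0], [312.0, 140.0], [329.0, 140.0], [329.0, 225.0]]
```

View pics/c13.png

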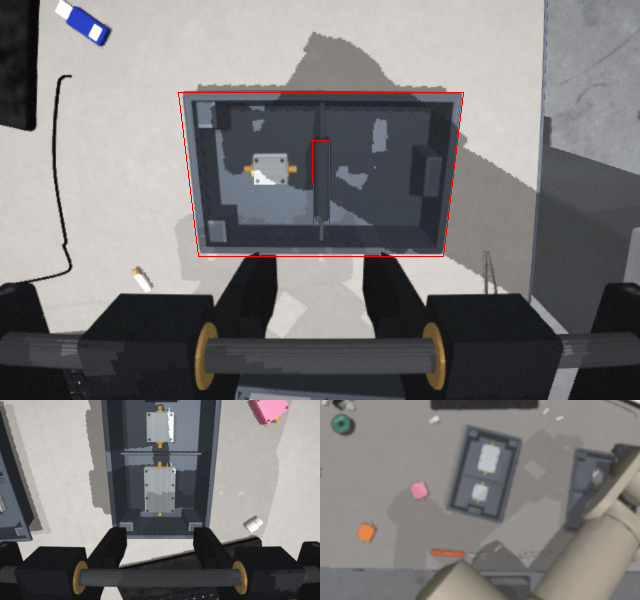

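Call:
{"method": "apply_moves", "body": {
  "xyz": [
    [0.001, 0.004, 0.25],
    [0.001, 0.004, 0.5],
    [0.001, 0.004, 0.75],
    [0.001, 0.004, 0.9],
    [0.001, 0.004, 0.98],
    [0.001, 0.004, 0.98],
    [0.001, 0.004, 0.98]
  ],
  "rot": [
    [0, 0, 0],
    [0, 0, 0],
    [0, 0, 0],
    [0, 0, 0],
    [0, 0, 0],
    [0, 0, 0],
    [0, 0, 0]
  ],
  "hand": [-0.1, -0.1, -0.1, -0.1, -0.1, -0.1, -0.1]
}}

```text
t: 25.45
tool_pos: [508.8, -287.3, 55.6]
ee_rot: [[-0.132, -0.991, 0.0], [-0.991, 0.132, -0.0], [0.0, -0.001, -1.0]]
force: [0.4, 0.4, -0.1]
grip_width: 39.9
grip_force: 0.0
```

Run:
```python
from h import *
s=r.get_state();print(s["tool_pos"],s["grip_width"]);goto((508,-286.7,29),172.3)
```

```text
[ 508.82799622 -287.34651297   55.60830844] 39.9038888706915
[-0.0036  0.0061  0.1774] [-0.0002 -0.0001  0.0007] [ 2.000e-04 -3.000e-04 -9.993e-01] q6 2.56
```

Call:
{"method": "apply_moves", "body": {
  "xyz": [
    [-0.003, 0.004, 0.08],
    [-0.003, 0.004, 0.16],
    [-0.003, 0.004, 0.18],
    [-0.003, 0.004, 0.18],
    [-0.003, 0.004, 0.18],
    [-0.003, 0.004, 0.18],
    [-0.003, 0.004, 0.18],
    [-0.003, 0.004, 0.18],
    [-0.003, 0.004, 0.18],
    [-0.003, 0.004, 0.18]
  ],
  "rot": [
    [0, 0, 0],
    [0, 0, 0],
    [0, 0, 0],
    [0, 0, 0],
    [0, 0, 0],
    [0, 0, 0],
    [0, 0, 0],
    [0, 0, 0],
    [0, 0, 0],
    [0, 0, 0]
  ],
  "hand": [-0.1, -0.1, -0.1, -0.1, -0.4, -1, -1, -1, -1, -1]
}}

```text
t: 26.28
tool_pos: [508.0, -286.6, 28.4]
ee_rot: [[-0.133, -0.991, 0.0], [-0.991, 0.133, -0.0], [0.0, -0.0, -1.0]]
force: [-2.7, 0.6, 4.2]
grip_width: 13.6
grip_force: 30.0
```

Call:
{"method": "apply_moves", "body": {
  "xyz": [
    [0, 0, -0.02],
    [0, 0, -0.05],
    [0, 0, -0.1],
    [0, 0, -0.17],
    [0, 0, -0.25],
    [0, 0, -0.34],
    [0, 0, -0.43],
    [0, 0, -0.52],
    [0, 0, -0.61],
    [0, 0, -0.69],
    [0, 0, -0.76],
    [0, 0, -0.82],
    [0, 0, -0.87],
    [0, 0, -0.9],
    [0, 0, -0.92],
    [0, 0, -0.92]
  ],
  "rot": [
    [0, 0, 0],
    [0, 0, 0],
    [0, 0, 0],
    [0, 0, 0],
    [0, 0, 0],
    [0, 0, 0],
    [0, 0, 0],
    [0, 0, 0],
    [0, 0, 0],
    [0, 0, 0],
    [0, 0, 0],
    [0, 0, 0],
    [0, 0, 0],
    [0, 0, 0],
    [0, 0, 0],
    [0, 0, 0]
  ],
  "hand": [-1, -1, -1, -1, -1, -1, -1, -1, -1, -1, -1, -1, -1, -1, -1, -1]
}}

```text
t: 27.62
tool_pos: [508.0, -286.6, 166.3]
ee_rot: [[-0.133, -0.991, 0.0], [-0.991, 0.133, -0.0], [0.0, -0.0, -1.0]]
force: [0.8, -0.0, -2.4]
grip_width: 13.8
grip_force: 30.0
```

Run:
```python
from h import *
s=r.get_state();print(s["tool_pos"],s["grip_width"]);goto((556,21.3,166),-13.4)
```

```text
[ 508.00870969 -286.61751776  166.32660739] 13.771371694670954
[-2.0771e+00 -4.4200e-02  1.7000e-03] [ 1.00e-04 -2.00e-04 -9.68e-01] [-0.0001 -0.0001  0.032 ] q6 2.56
```

Call:
{"method": "apply_moves", "body": {
  "xyz": [
    [-0.01, 0, 0],
    [-0.03, 0, 0],
    [-0.06, 0, 0],
    [-0.1, 0, 0],
    [-0.15, 0, 0],
    [-0.21, 0, 0],
    [-0.27, 0, 0],
    [-0.33, 0, 0],
    [-0.39, 0, 0],
    [-0.45, 0, 0],
    [-0.51, 0, 0],
    [-0.57, 0, 0],
    [-0.63, 0, 0],
    [-0.68, 0, 0],
    [-0.72, 0, 0],
    [-0.75, 0, 0],
    [-0.77, 0, 0],
    [-0.78, 0, 0],
    [-0.78, 0, 0],
    [-0.78, 0, 0]
  ],
  "rot": [
    [0, 0, -0.005],
    [0, 0, -0.015],
    [0, 0, -0.035],
    [0, 0, -0.06],
    [0, 0, -0.09],
    [0, 0, -0.12],
    [0, 0, -0.15],
    [0, 0, -0.18],
    [0, 0, -0.21],
    [0, 0, -0.24],
    [0, 0, -0.27],
    [0, 0, -0.3],
    [0, 0, -0.33],
    [0, 0, -0.36],
    [0, 0, -0.385],
    [0, 0, -0.405],
    [0, 0, -0.415],
    [0, 0, -0.42],
    [0, 0, -0.42],
    [0, 0, -0.42]
  ],
  "hand": [-1, -1, -1, -1, -1, -1, -1, -1, -1, -1, -1, -1, -1, -1, -1, -1, -1, -1, -1, -1]
}}

```text
t: 29.28
tool_pos: [523.4, -170.6, 165.7]
ee_rot: [[0.927, -0.376, -0.0], [-0.376, -0.927, 0.0], [-0.0, 0.0, -1.0]]
force: [0.2, 0.3, -2.5]
grip_width: 14.0
grip_force: 30.0
```

Run:
```python
from h import *
s=r.get_state();print(s["tool_pos"],s["grip_width"]);goto((556,21.3,166),-13.4)
```

```text
[ 523.44128118 -170.60090294  165.7153459 ] 13.971379518960696
[-0.2795 -1.2672 -0.0018] [-1.000e-04  1.000e-04 -5.482e-01] [1.000e-04 1.000e-04 4.518e-01] q6 1.43
```

Call:
{"method": "apply_moves", "body": {
  "xyz": [
    [0, -0.01, 0],
    [-0.01, -0.03, 0],
    [-0.015, -0.06, 0],
    [-0.02, -0.1, 0],
    [-0.03, -0.15, 0],
    [-0.04, -0.21, 0],
    [-0.06, -0.27, 0],
    [-0.07, -0.33, 0],
    [-0.085, -0.39, 0],
    [-0.1, -0.45, 0],
    [-0.115, -0.51, 0],
    [-0.13, -0.57, 0],
    [-0.14, -0.63, 0],
    [-0.155, -0.68, 0],
    [-0.165, -0.72, 0],
    [-0.17, -0.75, 0],
    [-0.175, -0.77, 0],
    [-0.175, -0.78, 0],
    [-0.175, -0.78, 0],
    [-0.175, -0.78, 0]
  ],
  "rot": [
    [0, 0, -0.005],
    [0, 0, -0.015],
    [0, 0, -0.035],
    [0, 0, -0.06],
    [0, 0, -0.09],
    [0, 0, -0.12],
    [0, 0, -0.15],
    [0, 0, -0.18],
    [0, 0, -0.21],
    [0, 0, -0.24],
    [0, 0, -0.27],
    [0, 0, -0.3],
    [0, 0, -0.33],
    [0, 0, -0.36],
    [0, 0, -0.385],
    [0, 0, -0.405],
    [0, 0, -0.415],
    [0, 0, -0.42],
    [0, 0, -0.42],
    [0, 0, -0.42]
  ],
  "hand": [-1, -1, -1, -1, -1, -1, -1, -1, -1, -1, -1, -1, -1, -1, -1, -1, -1, -1, -1, -1]
}}

```text
t: 30.95
tool_pos: [543.1, -52.5, 165.9]
ee_rot: [[0.595, 0.804, 0.0], [0.804, -0.595, -0.0], [-0.0, 0.0, -1.0]]
force: [-0.6, 0.5, -2.4]
grip_width: 14.0
grip_force: 30.0
```

Run:
```python
from h import *
s=r.get_state();print(s["tool_pos"],s["grip_width"]);goto((556,21.3,166),-13.4)
```

```text
[543.11273549 -52.4553196  165.949251  ] 14.037256759664917
[ 4.464e-01 -2.234e-01 -4.000e-04] [ 0.      0.     -0.1283] [ 0.     -0.      0.8717] q6 0.33
```

Call:
{"method": "apply_moves", "body": {
  "xyz": [
    [0.02, -0.01, 0],
    [0.05, -0.025, 0],
    [0.09, -0.045, 0],
    [0.14, -0.07, 0],
    [0.2, -0.1, 0],
    [0.26, -0.13, 0],
    [0.31, -0.155, 0],
    [0.36, -0.18, 0],
    [0.4, -0.2, 0],
    [0.43, -0.215, 0],
    [0.446, -0.223, 0],
    [0.446, -0.223, 0],
    [0.446, -0.223, 0]
  ],
  "rot": [
    [0, 0, -0.005],
    [0, 0, -0.015],
    [0, 0, -0.03],
    [0, 0, -0.05],
    [0, 0, -0.07],
    [0, 0, -0.09],
    [0, 0, -0.105],
    [0, 0, -0.115],
    [0, 0, -0.122],
    [0, 0, -0.126],
    [0, 0, -0.1283],
    [0, 0, -0.1283],
    [0, 0, -0.1283]
  ],
  "hand": [-1, -1, -1, -1, -1, -1, -1, -1, -1, -1, -1, -1, -1]
}}

```text
t: 32.03
tool_pos: [555.9, 21.3, 166.0]
ee_rot: [[0.231, 0.973, -0.0], [0.973, -0.231, -0.0], [-0.0, 0.0, -1.0]]
force: [-0.2, -0.8, -2.5]
grip_width: 13.5
grip_force: 30.0
```

Run:
```python
from h import *
s=r.get_state();print(s["tool_pos"],s["grip_width"]);goto((556,21.3,84),-13.4)
w=snap("wrist","w14");snap("side","s14")
# refine both rims: distance to Canny-like gradient along predicted edges; C centre, yaw, half-sizes, z
g=cv2.GaussianBlur(cv2.cvtColor(w["image"],cv2.COLOR_RGB2GRAY).astype(np.float32),(0,0),1)
gx=cv2.Sobel(g,cv2.CV_32F,1,0);gy=cv2.Sobel(g,cv2.CV_32F,0,1);G=np.hypot(gx,gy)
def score(C,Y,hx,hy,z,edges):
    n=np.array([np.cos(np.radians(Y)),np.sin(np.radians(Y))]);m=np.array([-n[1],n[0]]);pts=[]
    for e in edges:
        for k in np.linspace(-.9,.9,60):
            x,y=(e*hx,k*hy) if abs(e)==1 else (k*hx,np.sign(e)*hy)
            pts.append([*(np.array(C)+x*n+y*m),z])
    q=proj(w,pts).round().astype(int);ok=(q[:,0]>=0)&(q[:,0]<640)&(q[:,1]>=0)&(q[:,1]<235)
    return G[q[ok,1],q[ok,0]].sum()/max(ok.sum(),1),ok.sum()
for nm,C0,Y0,hx,hy,z in(("sh",s["tool_pos"][:2],166.6,117,75,40+s["tool_pos"][2]-28.4),("deep",(556,21.3),-13.4,119,77,52)):
    for ed in([1],[-1],[2],[-2]):
        print(nm,ed,score(C0,Y0,hx,hy,z,ed))
    best=max(((score((C0[0]+a,C0[1]+b),Y0+y,hx-1,hy-1,z,[1,-1,2,-2])[0],a,b,y) for a in range(-7,8) for b in range(-7,8) for y in(-2,-1,0,1,2)));print(nm,best)
```

```text
[555.91586829  21.32475233 165.95340421] 13.479855556115533
[0.     0.0006 0.5464] [0.     0.     0.0002] [-1.000e-04  0.000e+00 -9.998e-01] q6 0.06
sh [1] (np.float64(57.16971435546875), np.int64(20))
sh [-1] (np.float64(10.420564270019531), np.int64(20))
sh [2] (np.float32(0.0), np.int64(0))
sh [-2] (np.float64(135.67704264322916), np.int64(60))
sh (np.float64(143.815224609375), -1, 1, 0)
deep [1] (np.float64(24.445545543323863), np.int64(44))
deep [-1] (np.float64(22.292241876775567), np.int64(44))
deep [2] (np.float64(176.64996744791668), np.int64(60))
deep [-2] (np.float32(0.0), np.int64(0))
deep (np.float64(120.95713541666667), 0, 2, 0)
```

Call:
{"method": "apply_moves", "body": {
  "xyz": [
    [0.007, 0, 0.03],
    [0.007, 0, 0.08],
    [0.007, 0, 0.15],
    [0.007, 0, 0.23],
    [0.007, 0, 0.31],
    [0.007, 0, 0.38],
    [0.007, 0, 0.44],
    [0.007, 0, 0.49],
    [0.007, 0, 0.52],
    [0.007, 0, 0.546],
    [0.007, 0, 0.56],
    [0.007, 0, 0.57],
    [0.007, 0, 0.58],
    [0.007, 0, 0.59],
    [0.007, 0, 0.6],
    [0.007, 0, 0.605],
    [0.007, 0, 0.605]
  ],
  "rot": [
    [0, 0, 0],
    [0, 0, 0],
    [0, 0, 0],
    [0, 0, 0],
    [0, 0, 0],
    [0, 0, 0],
    [0, 0, 0],
    [0, 0, 0],
    [0, 0, 0],
    [0, 0, 0],
    [0, 0, 0],
    [0, 0, 0],
    [0, 0, 0],
    [0, 0, 0],
    [0, 0, 0],
    [0, 0, 0],
    [0, 0, 0]
  ],
  "hand": [-1, -1, -1, -1, -1, -1, -1, -1, -1, -1, -1, -1, -1, -1, -1, -1, -1]
}}

```text
t: 33.55
tool_pos: [556.1, 22.4, 75.1]
ee_rot: [[0.231, 0.973, -0.0], [0.973, -0.231, 0.0], [-0.0, -0.0, -1.0]]
force: [0.2, -0.3, -2.4]
grip_width: 13.8
grip_force: 30.0
```

No contact yet at 75; expected seat at about 70.4.

Call:
{"method": "apply_moves", "body": {
  "xyz": [
    [0, 0, 0.007],
    [0, 0, 0.014],
    [0, 0, 0.02],
    [0, 0, 0.025],
    [0, 0, 0.025]
  ],
  "rot": [
    [0, 0, 0],
    [0, 0, 0],
    [0, 0, 0],
    [0, 0, 0],
    [0, 0, 0]
  ],
  "hand": [-1, -1, -1, -1, -1]
}}

```text
t: 33.97
tool_pos: [556.1, 22.5, 71.3]
ee_rot: [[0.231, 0.973, -0.0], [0.973, -0.231, 0.0], [-0.0, -0.0, -1.0]]
force: [0.9, 0.7, -2.8]
grip_width: 13.7
grip_force: 30.0
```

Call:
{"method": "apply_moves", "body": {
  "xyz": [
    [0, 0, 0.004],
    [0, 0, 0.007],
    [0, 0, 0.007]
  ],
  "rot": [
    [0, 0, 0],
    [0, 0, 0],
    [0, 0, 0]
  ],
  "hand": [-1, -1, -1]
}}

```text
t: 34.22
tool_pos: [556.2, 22.5, 70.4]
ee_rot: [[0.231, 0.973, 0.0], [0.973, -0.231, -0.0], [0.0, 0.0, -1.0]]
force: [-0.2, 0.5, -2.5]
grip_width: 13.7
grip_force: 30.0
```

Call:
{"method": "apply_moves", "body": {
  "xyz": [
    [0, 0, 0.003],
    [0, 0, 0.006],
    [0, 0, 0.006]
  ],
  "rot": [
    [0, 0, 0],
    [0, 0, 0],
    [0, 0, 0]
  ],
  "hand": [-1, -1, -1]
}}

```text
t: 34.47
tool_pos: [556.2, 22.4, 70.4]
ee_rot: [[0.231, 0.973, 0.0], [0.973, -0.231, -0.0], [-0.0, 0.0, -1.0]]
force: [-4.7, 0.8, 5.9]
grip_width: 13.9
grip_force: 30.0
```

Call:
{"method": "apply_moves", "body": {
  "xyz": [
    [0, 0, 0.004],
    [0, 0, 0.004],
    [0, 0, 0.004],
    [0, 0, 0.004],
    [0, 0, 0.004],
    [0, 0, -0.1],
    [0, 0, -0.3],
    [0, 0, -0.6],
    [0, 0, -0.9],
    [0, 0, -1],
    [0, 0, -1],
    [0, 0, -1]
  ],
  "rot": [
    [0, 0, 0],
    [0, 0, 0],
    [0, 0, 0],
    [0, 0, 0],
    [0, 0, 0],
    [0, 0, 0],
    [0, 0, 0],
    [0, 0, 0],
    [0, 0, 0],
    [0, 0, 0],
    [0, 0, 0],
    [0, 0, 0]
  ],
  "hand": [-1, -0.3, -0.2, -0.2, -0.2, -0.2, -0.2, -0.2, -0.2, -0.2, -0.2, -0.2]
}}

```text
t: 35.47
tool_pos: [556.4, 22.4, 220.1]
ee_rot: [[0.231, 0.973, 0.002], [0.973, -0.231, -0.0], [0.0, 0.002, -1.0]]
force: [0.9, -0.0, -0.3]
grip_width: 35.2
grip_force: 0.0
```

Run:
```python
from h import *
s=r.get_state();print(s["tool_pos"],s["grip_width"],s["force"])
w=snap("wrist","w15");sd=snap("side","s15")
g=cv2.GaussianBlur(cv2.cvtColor(w["image"],cv2.COLOR_RGB2GRAY).astype(np.float32),(0,0),1)
G=np.hypot(cv2.Sobel(g,cv2.CV_32F,1,0),cv2.Sobel(g,cv2.CV_32F,0,1))
def score(d,G,C,Y,hx,hy,z,edges,rows):
    n=np.array([np.cos(np.radians(Y)),np.sin(np.radians(Y))]);m=np.array([-n[1],n[0]]);pts=[]
    for e in edges:
        for k in np.linspace(-.9,.9,60):
            x,y=(e*hx,k*hy) if abs(e)==1 else (k*hx,np.sign(e)*hy)
            pts.append([*(np.array(C)+x*n+y*m),z])
    q=proj(d,pts).round().astype(int);ok=(q[:,0]>=0)&(q[:,0]<640)&(q[:,1]>=0)&(q[:,1]<rows)
    return G[q[ok,1],q[ok,0]].sum()/max(ok.sum(),1)
for nm,hx,hy,z in(("sh",116,74,82),("deep",118,76,52)):
    print(nm,max((score(w,G,(556+a,22+b),-13.4+y,hx,hy,z,[1,-1,2,-2],240),a,b,y) for a in range(-7,8) for b in range(-7,8) for y in(-2,-1,0,1,2)))
# height/tilt of stacked rim from the side camera: best z per visible edge
g=cv2.GaussianBlur(cv2.cvtColor(sd["image"],cv2.COLOR_RGB2GRAY).astype(np.float32),(0,0),.8)
G=np.hypot(cv2.Sobel(g,cv2.CV_32F,1,0),cv2.Sobel(g,cv2.CV_32F,0,1))
for e in(1,-1,2,-2):
    L=sorted([(round(float(score(sd,G,(556,22),-13.4,117,75,z,[e],400))),z) for z in range(40,100,2)],reverse=True)[:4];print(e,L)
# small module brightness near expected spot in stacked tray (tray +x -> deep -x)
n=np.array([.9728,-.2317]);p=proj(w,[*(np.array((556,22))-48*n),59])[0];x,y=p.astype(int);print(p,w["image"][y-5:y+6,x-5:x+6].mean((0,1)))
```

```text
[556.37042657  22.39597407 220.07916886] 35.23806188618022 [ 0.92549147 -0.00487179 -0.28708619]
sh (np.float64(193.87954160391567), 1, 4, 0)
deep (np.float64(132.95292295258622), 3, 0, 0)
1 [(182, 82), (178, 80), (163, 84), (157, 78)]
-1 [(122, 88), (120, 86), (118, 90), (113, 84)]
2 [(61, 80), (50, 78), (50, 54), (48, 48)]
-2 [(225, 80), (198, 82), (176, 78), (124, 84)]
[263.80022842 179.18684363] [177.62809917 184.25619835 186.87603306]
```

Run:
```python
from h import *
def sc(f,C,hx,hy,e,zs):
    d=load(f);g=cv2.GaussianBlur(cv2.cvtColor(d["image"],cv2.COLOR_RGB2GRAY).astype(np.float32),(0,0),.8)
    G=np.hypot(cv2.Sobel(g,cv2.CV_32F,1,0),cv2.Sobel(g,cv2.CV_32F,0,1))
    n=np.array([.9728,-.2317]);m=np.array([.2317,.9728]);out=[]
    for z in zs:
        P=[[*(np.array(C)+(e*hx*n+k*hy*m if abs(e)==1 else k*hx*n+np.sign(e)*hy*m)),z] for k in np.linspace(-.9,.9,80)]
        out.append((round(float(np.mean([cv2.getRectSubPix(G,(1,1),tuple(map(float,q)))[0,0] for q in proj(d,P)]))),z))
    return sorted(out,reverse=True)[:3]
for e in(1,-1,2,-2):
    print(e,"deep s1",sc("s1",(556,22),118.5,76.5,e,range(40,66)),"stack s15",sc("s15",(556,22),116.5,74.5,e,range(70,98)), "front half/back half")
# tilt along x from the two long edges, split in halves
d=load("s15");n=np.array([.9728,-.2317]);m=np.array([.2317,.9728])
g=cv2.GaussianBlur(cv2.cvtColor(d["image"],cv2.COLOR_RGB2GRAY).astype(np.float32),(0,0),.8);G=np.abs(cv2.Sobel(g,cv2.CV_32F,0,1))
for a,b in((-.9,-.3),(-.3,.3),(.3,.9)):
    for s in(1,-1):
        o=[]
        for z in range(70,96):
            P=[[*(np.array((556,22))+k*116.5*n+s*74.5*m),z] for k in np.linspace(a,b,40)]
            o.append((round(float(np.mean([cv2.getRectSubPix(G,(1,1),tuple(map(float,q)))[0,0] for q in proj(d,P)]))),z))
        print(a,b,s,sorted(o,reverse=True)[:2])
```

```text
1 deep s1 [(168, 52), (168, 51), (164, 53)] stack s15 [(179, 82), (177, 81), (176, 83)] front half/back half
-1 deep s1 [(103, 52), (103, 51), (102, 53)] stack s15 [(119, 87), (119, 86), (118, 85)] front half/back half
2 deep s1 [(71, 50), (70, 49), (65, 51)] stack s15 [(57, 80), (57, 79), (51, 81)] front half/back half
-2 deep s1 [(194, 51), (194, 50), (181, 52)] stack s15 [(217, 81), (217, 80), (200, 82)] front half/back half
-0.9 -0.3 1 [(80, 81), (80, 80)]
-0.9 -0.3 -1 [(215, 81), (215, 80)]
-0.3 0.3 1 [(51, 79), (47, 80)]
-0.3 0.3 -1 [(229, 81), (227, 80)]
0.3 0.9 1 [(47, 79), (43, 80)]
0.3 0.9 -1 [(207, 80), (205, 81)]
```

```bash
python3 -c "
from rig import r
print(r.job_done())"
```

```text
the job is handed in; nothing more can be done
None
```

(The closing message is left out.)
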